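# Hook the spice bin out from the back of the rack

## Task

The bin with the spice jars has been pushed to the back of the rack, under the upper tier where a hand cannot get in. Take the two-tined pull hook by its handle, drop its tines inside the bin's front wall and gently draw the bin straight forward until it bears against the rack's front rail, which can be clamped nearer or farther: feel for it and just press the bin up to it, never loading it with more than 20 N. Then unhook, lay the hook back on the bare worktop tines down, and leave the other bin and everything else as it stands.

Things in the scene. Friction and masses are not known exactly. Their poses are not given: they have to be found in the camera images.
- hook_grip (a point): grip point of the pull hook, half-way up its dark wooden handle, which is 20 mm wide (y), 34 mm tall (z) and reaches from 75 mm behind to 35 mm ahead of this point. x points along the tool to the tines, z up. The hook lies on the worktop tines down, on the handle's underside and the tips. 160 g, centre of mass about 15 mm ahead of this point
- hook_tips (a point): midway between the tips of the hook's two tines, 150 mm ahead of and 17 mm below the grip point; same axes. The tines are 6 mm steel rods at y = -22 and +22 mm, upright; they hang 35 mm below the two level rods that carry them, whose tops are 41 mm above the tips
- rack: two-tier rack, fixed on the worktop: wooden base board 280 deep (x) x 344 wide (y) x 12 mm, origin at the centre of its underside, x to its back, y to its left. Low battens (13 mm above the board) part it into two bays centred on y = -84 and +84 mm, about 5 mm of play each side of a bin; which bay holds which bin varies. Four thin legs at its sides, y = -168 and +168 mm
- rail_front (a point): foremost place the rack's front rail (rack_rail) can be in: on the rack's middle line, 130 mm in front of its origin, on the board; axes as the rack's. The rail, a rigid 8 mm steel rod across the rack, its top 50 mm over the worktop, is clamped somewhere from here to 25 mm further back (x), differently each time and not reported. A bin bearing on it has its lip point 10 mm behind the rail's axis
- tier_edge (a point): middle of the front edge of the rack's upper tier, a see-through steel-wire shelf 190 mm up (underside 183 mm over the worktop) that covers the rack from 65 mm in front of its origin to its back; axes as the rack's. A loose mug (mug) and a small cup (cup) stand on it, to be left alone
- bin_lip (a point): middle of the top inner edge of the front wall of the spice bin (bin_spice), a loose open plywood box, 145 deep (x) x 150 wide (y) x 78 mm, walls 6 mm; 90 mm over the worktop; x to the bin's back, y to its left, z up. About 35 mm behind it are free; then stand four loose upright jars: spice_a, spice_b, spice_c (green caps, 106 mm tall) and salt (90 mm). It slides under 3 to 7 N; once on the rail the pull climbs 3 N or more per mm
- other_lip (a point): the same point of the other bin (bin_other), of the same make and size, in the neighbouring bay, with garlic, a lemon and a lime in it; to be left where it is
- pepper_mill: wooden pepper mill, 58 mm across and 170 mm tall, standing on the worktop to the right of the rack; origin at the centre of its foot
Not all that is in view belongs to the job. Leave any yellow look-alike of the part that bears hook_grip alone. What is shaped like the part that bears bin_lip but red is not meant.

How it is judged (in metres and radians):
On the way, in this order (a step that is already met when the one before it is completed fails the run):
1. the hook, not the hand, has drawn the spice bin at least 30 mm forward (distance of bin_lip from where it was at the start of the episode above 0.03 m and contact force between hook and bin_spice above 0.3 N), for 0.05 s.
2. the hook presses the spice bin up to the front rail (more than 2 N on the rail) (contact force between bin_spice and rack_rail above 2 N and contact force between hook and bin_spice above 1 N), for 0.2 s.
At the end, for the whole second after the job is handed in: The spice bin stands flat on the rack's base board with its front within 2.5 mm of the front rail, its jars upright inside; the hook lies level on the bare worktop, tines down, touching neither rack nor bin (x of bin_lip in the frame of rack_rail between 0.007 and 0.0125 m and angle between bin_lip's own z axis and vertical below 0.03 rad and angle between the x axis of bin_lip and the x axis of rack, either way round below 0.08 rad and height (world z) of hook_grip between 0.01 and 0.024 m and angle between hook_grip's own z axis and vertical below 0.1 rad and contact force between hook and rack below 0.1 N and contact force between hook and bin_spice below 0.1 N and linear speed of bin_spice below 0.01 m/s and angle between each of spice_a, spice_b, spice_c, salt's own z axis and vertical below 0.2 rad).
It fails at once if the hook pulls or pushes the spice bin, or the bin bears on the rail, with more than 20 N (contact force between hook and bin_spice above 20 N or contact force between bin_spice and rack_rail above 20 N).
It fails at once if the hand touches a bin (contact force between any of the fingers, the arm and bin_spice above 0.5 N or contact force between any of the fingers, the arm and bin_other above 0.5 N).
It fails at once if the spice bin tips by more than 0.12 rad, or a jar in it by more than 0.4 rad (angle between bin_lip's own z axis and vertical above 0.12 rad or angle between any of spice_a, spice_b, spice_c, salt's own z axis and vertical above 0.4 rad).
It fails at once if the other bin, the mug, the cup or the pepper mill is moved by more than 15 mm (distance of any of bin_other, mug, cup, pepper_mill from where it was at the start of the episode above 0.015 m).
It also fails if it takes over 72 s, if anything falls off the work surface, if the arm or the gripper's body presses on something with over 40 N, if the wrist force passes 120 N, or if a joint passes its speed limit or range.

## Robot

A 6-joint arm with a two-finger parallel gripper is mounted at the origin on a cart in front of the work surface, level with it; the furniture and walls round the work are solid. World frame = base frame: x ahead of the robot, y to its left, z up, the work surface at z = 0. Lengths are in mm, angles in rad, forces in N, time in s.
With the tool pointing down it reaches from about 400 to 925 mm from the base axis. Payload 12.5 kg.
Tool frame: the origin (TCP) lies between the finger pads; the fingertips stand 11 mm ahead of it and the grasp point (between the pads) lies 8 mm behind it; y points along the fingers, x is the direction in which the jaws open and shut, and the axes are right-handed (so a half turn about y gives the same grasp; the last joint's range is limited). The gripper opens to 95 mm and grips with 3 to 60 N. Pads are 20 mm wide; open, the fingers measure 119 mm over their backs; the gripper's body (75 mm by 180 mm) begins 59 mm behind the grasp point.
Start: joints at [0.998, 0.491, 1.559, -0, 1.092, -0.106], TCP at [281.256, 558.158, 225.661] pointing down, gripper open.
Joint ranges: [-3.1, 3.1], [-0.84, 2.19], [0.05, 2.79], [-1.13, 4.28], [0.06, 2.93], [-2.69, 2.69]. Speed limits (rad/s): [2.22, 2.22, 2.79, 3.14, 3.14, 3.14].

## Interface

Orientations are given as [roll, pitch, yaw] about the fixed x, y, z axes, in that order (R = Rz(yaw) Ry(pitch) Rx(roll)).
In Python, from cell import env gives the robot as it stands.
- The arm moves only by the tool jog_arm, never from a script. Its argument "series" is a list of rows, each an object of numbers: "dx", "dy", "dz": the shift along the world's x, y, z in m; "rx", "ry", "rz": the turn, a rotation vector about the world's x, y, z in degrees; "gripper": the opening, from 0 (shut) to 1 (fully open). A call has 1 to 12 rows; each row shifts and turns the commanded pose from where the row before left it; what a row does not reach is not made up. A row lasts 1/10 s, in which the tool goes at most 50 mm and 8.59 degrees, less where a joint would pass 70% of its speed; a pose out of reach is approached as far as the arm can. A call is refused whole if a number of a shift passes 0.05 or a number of a turn 8.59, either way. A call with a gripper value outside its range is refused whole. The fingers move at their own pace and stop on an object; the grip force is fixed at half the most. Time passes only in rows, so rows that do not move let the fingers close. It gives the time, the measured TCP pose, the force and the opening at its end, in the units of the state.
- env.state(): the state, without advancing time (a new reading comes with each control period).
- env.read_camera(name): name is "scene" or "top" or "wrist"; returns the picture (400x640x3 uint8, red, green, blue); there is no depth.
- env.camera_info(name): a dict with "camera_matrix" (3x3 intrinsics, pixels), "k1" (the pictures are not rectified: a ray, as slopes to the right and down, at radius r is drawn at 1 + k1 r^2 times it, then the intrinsics apply), "R" (3x3) and "t" (3): a world point X has camera coordinates R X + t; the wrist camera has in their place "mount" (4x4, takes a point from camera to tool coordinates, whose origin is the TCP and whose axes are the tool frame's). Camera axes: x right, y down, z forward; pixel columns grow to the right and rows downward; lengths in mm; the calibration is good to about 2 mm. A picture is of the moment at which its call begins: read the wrist's pose just before it. camera_info takes no time and is no camera call.
- env.job_done(): hands the job in, once; it reports no verdict.
The state is a dict: "t": time; "joints": joint angles; "qvel": joint speeds; "tau": joint torques, N m; "eef_pos": TCP position; "tcp_rot": TCP orientation; "ft_force": force on the tool from outside, world axes, zero at the start; "moment": the same for the moment, N m; "opening": opening from 0.0 (shut) to 1.0 (fully open).
Only numpy, scipy, OpenCV 4.12 (cv2) and the standard library are available. Lean on these libraries where they do the work, as an engineer would, in place of code of your own. Each camera call takes 0.05 s, during which the arm holds its last target.

## Working session

There is one attempt and no reset: what is moved stays moved. The work goes in short steps, Python scripts to look and compute and a tool call to move; the robot and the scene stay as the last step left them, time stands still between calls to the robot, and variables do not carry over. Pictures are saved under pics/ and viewed, and the job is handed in when it is done.

Besides the shell and the picture viewer there is one more tool, called after "Call:" in YAML: its name, and indented under it one key for each argument. jog_arm: Moves the arm, as the interface text tells. Its arguments: {"type":"object","properties":{"series":{"type":"array"}},"required":["series"]}

```bash
mkdir -p pics; ls
python3 - <<'E'
from cell import env
import cv2,numpy as np
print(env.state())
for n in ["scene","top","wrist"]:
    print(n,env.camera_info(n))
    cv2.imwrite(f"pics/{n}0.png",cv2.cvtColor(env.read_camera(n),cv2.COLOR_RGB2BGR))
E
```

```text
pics
{'t': 0.0, 'joints': array([ 9.98382867e-01,  4.91570641e-01,  1.55943680e+00,  6.32790727e-06,
        1.09164786e+00, -1.05628047e-01]), 'qvel': array([ 0.00054927, -0.00053194, -0.00032801,  0.00074641,  0.00110784,
        0.00180596]), 'tau': array([-3.87104534e-03, -6.12637424e+01, -2.58173704e+01,  6.91517699e-02,
        4.82294220e-02, -1.45891827e-04]), 'eef_pos': array([281.13994309, 557.96125846, 225.05919875]), 'tcp_rot': array([-1.57067871e+00,  1.05613388e-03,  1.10400806e+00]), 'ft_force': array([0.73321179, 0.07992802, 0.17030118]), 'moment': array([-0.03964311, -0.04641648,  0.0153082 ]), 'opening': 0.9990452128593219}
scene {'camera_matrix': array([[485.89864119,   0.        , 311.05491768],
       [  0.        , 485.89864119, 202.95701224],
       [  0.        ,   0.        ,   1.        ]]), 'k1': -0.01635969742998509, 'R': array([[ 0.80019916, -0.59937086,  0.02087777],
       [-0.43678538, -0.60628535, -0.66455745],
       [ 0.41097426,  0.52265921, -0.74694545]]), 't': array([-413.30669094,  420.09115712, 1324.63461037])}
top {'camera_matrix': array([[457
[... 241 characters left out ...]
078, -0.02458434, -0.16000032],
       [ 0.16050209, -0.01999647, -0.98683292]]), 't': array([ 101.18029809,  576.31394729, 1521.5574513 ])}
wrist {'camera_matrix': array([[360.10152498,   0.        , 325.08857047],
       [  0.        , 360.10152498, 199.38441262],
       [  0.        ,   0.        ,   1.        ]]), 'k1': -0.0016262110326159384, 'mount': array([[ 9.99999552e-01,  5.21292894e-04, -7.90396158e-04,
         2.55614767e-02],
       [ 8.98072371e-04, -2.57811480e-01,  9.66194822e-01,
        -1.59669534e+02],
       [ 2.99897291e-04, -9.66195099e-01, -2.57811833e-01,
         7.28345749e+01],
       [ 0.00000000e+00,  0.00000000e+00,  0.00000000e+00,
         1.00000000e+00]])}
```

View pics/scene0.png

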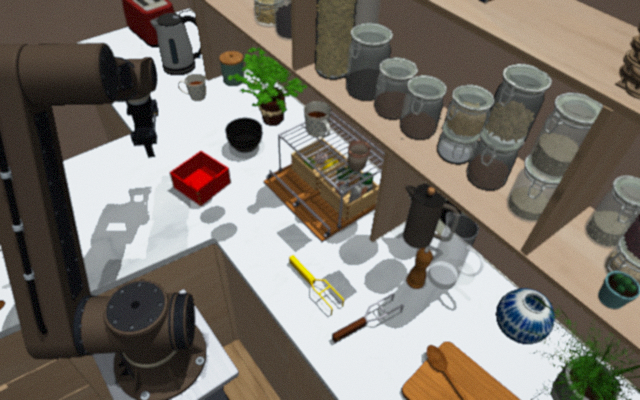

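View pics/top0.png

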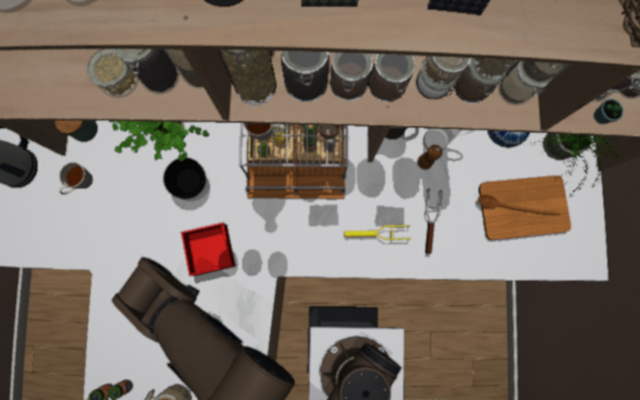

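View pics/wrist0.png

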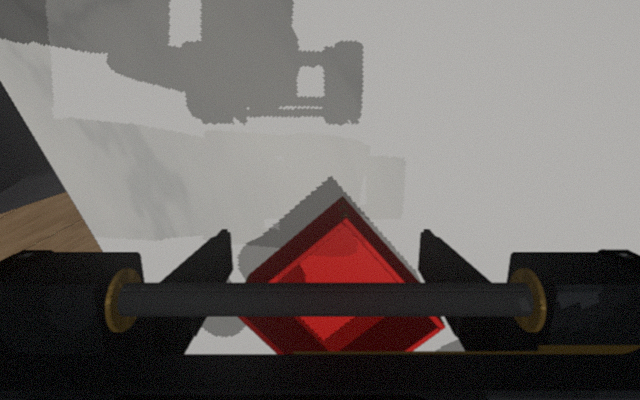

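Top view: the dark-handled hook is near (430,235), tines up towards (433,195). The yellow look-alike is at (380,234) and stays put. The red box at (208,250) is the decoy bin. The rack is at about (297,160). I'll enlarge these.

Run:
```python
import cv2
a=cv2.imread("pics/top0.png");s=cv2.imread("pics/scene0.png")
cv2.imwrite("pics/c1.png",cv2.resize(a[110:270,230:470],None,fx=3.3,fy=3.3,interpolation=cv2.INTER_CUBIC))
cv2.imwrite("pics/c2.png",cv2.resize(s[90:250,250:450],None,fx=3.7,fy=3.7,interpolation=cv2.INTER_CUBIC))
cv2.imwrite("pics/c3.png",cv2.resize(s[240:350,270:470],None,fx=4,fy=4,interpolation=cv2.INTER_CUBIC))
```

```text
(no output)
```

View pics/c1.png

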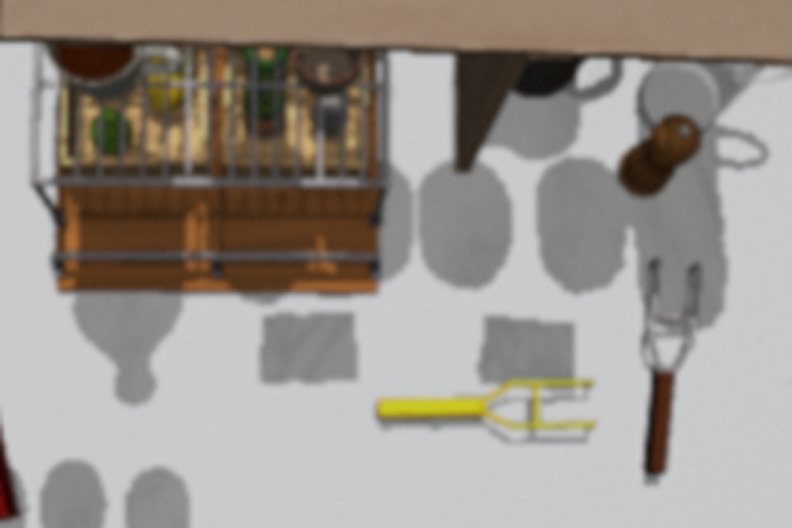

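View pics/c2.png

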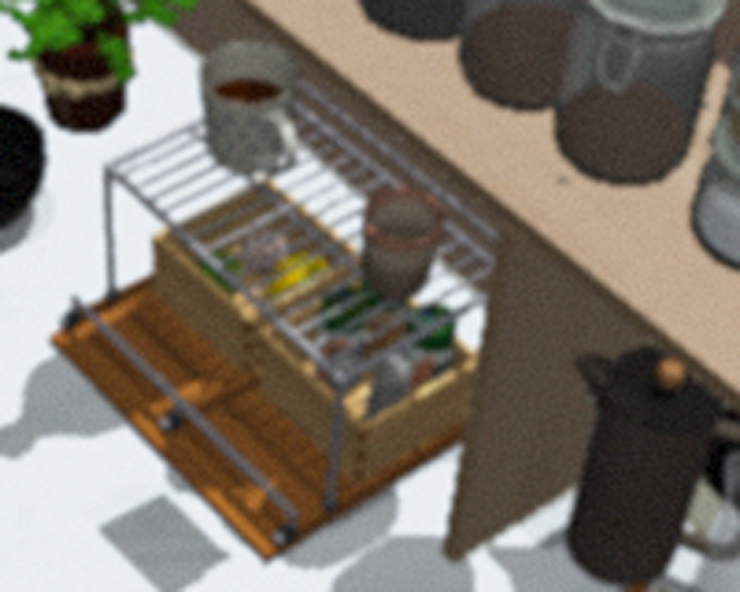

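View pics/c3.png

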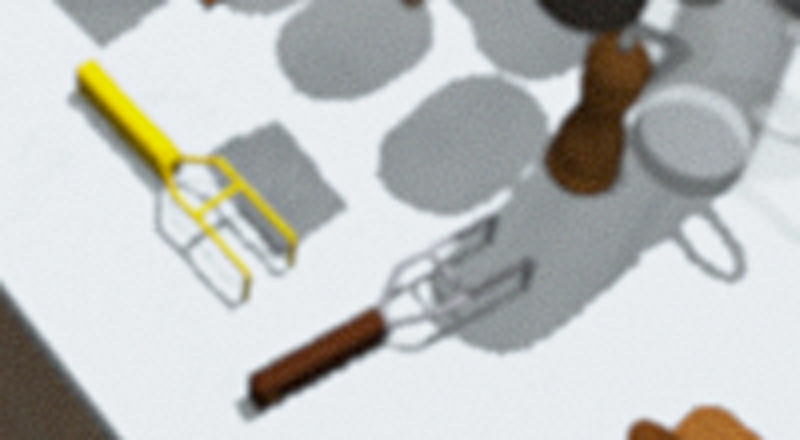

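```bash
cat > h.py <<'E'
import numpy as np,cv2
from cell import env
def ray(n,uv):
    i=env.camera_info(n);K=i['camera_matrix']
    p=cv2.undistortPoints(np.array([[uv]],float),K,np.array([i['k1'],0,0,0.]))[0,0]
    d=i['R'].T@np.array([p[0],p[1],1]);o=-i['R'].T@i['t'];return o,d/np.linalg.norm(d)
def plane(n,uv,z):
    o,d=ray(n,uv);return o+d*(z-o[2])/d[2]
def tri(a,b):
    o1,d1=ray('top',a);o2,d2=ray('scene',b)
    s=np.linalg.lstsq(np.stack([d1,-d2],1),o2-o1,rcond=None)[0]
    p,q=o1+s[0]*d1,o2+s[1]*d2;return (p+q)/2,np.linalg.norm(p-q)
def proj(n,X):
    i=env.camera_info(n)
    r,_=cv2.Rodrigues(i['R'])
    return cv2.projectPoints(np.array([X],float),r,np.array(i['t'],float),i['camera_matrix'],np.array([i['k1'],0,0,0.]))[0][0,0]
def t1(u,v):return (u/3.3+230-.35,v/3.3+110-.35)
def c2(u,v):return (u/3.7+250-.36,v/3.7+90-.36)
def c3(u,v):return (u/4+270-.37,v/4+240-.37)
E
python3 - <<'E'
from h import *
np.set_printoptions(precision=1,suppress=True)
print("hook rear top",plane('top',t1(656,466),34),plane('scene',c3(258,380),34))
print("hook front top",plane('top',t1(664,374),34),plane('scene',c3(375,315),34))
print("tine ends",plane('top',t1(655,262),38),plane('top',t1(694,266),38),plane('scene',c3(492,222),38),plane('scene',c3(528,265),38))
print("board fl",plane('top',t1(58,284),12),plane('scene',c2(53,341),12),"fr",plane('top',t1(378,284),12),plane('scene',c2(266,550),12))
print("rail L",tri(t1(58,257),c2(74,300)),"R",tri(t1(378,259),c2(293,520)))
print("tier L",tri(t1(36,184),c2(108,168)),"R",tri(t1(386,184),c2(343,383)))
print("spice bin front lip R",plane('scene',c2(362,428),90),"L",plane('scene',c2(258,318),90),"R outer top view",plane('top',t1(376,172),90),plane('top',t1(224,170),90))
print("mill top",tri(t1(684,130),c3(605,35)),"foot",plane('top',t1(645,180),0),plane('scene',c3(580,180),0))
print("shelf bottom front edge", plane('top',(300,122),400), "panel front bottom",plane('scene',c2(455,555),0), plane('top',t1(462,170),0))
E
```

```text
hook rear top [ 414.7 -237.2   34. ] [ 413.4 -242.9   34. ]
hook front top [ 511.1 -246.9   34. ] [ 511.6 -253.1   34. ]
tine ends [ 629.7 -238.    38. ] [ 626.6 -279.9   38. ] [ 628.9 -248.2   38. ] [ 625.5 -289.8   38. ]
board fl [594.7 393.8  12. ] [589.1 381.5  12. ] fr [603.2  53.9  12. ] [600.9  55.9  12. ]
rail L (array([619. , 389.5,  44.2]), np.float64(2.8188494939951845)) R (array([627.2,  54.9,  35.6]), np.float64(3.2677846322215864))
tier L (array([663.2, 390.8, 188.2]), np.float64(5.648504116420184)) R (array([672.1,  56.7, 183.3]), np.float64(3.764941850792412))
spice bin front lip R [713.4  67.6  90. ] L [722.  229.7  90. ] R outer top view [705.8  62.2  90. ] [703.7 217.8  90. ]
mill top (array([ 731.8, -233.3,  172.6]), np.float64(9.677920100464686)) foot [ 728.4 -237.8    0. ] [ 729.7 -247.8    0. ]
shelf bottom front edge [735.  199.8 400. ] panel front bottom [740.5 -40.9   0. ] [733.7 -36.5   0. ]
```

Call:
jog_arm:
  series:
    - {"dx": 0.019,"dy": -0.045,"rz": 5.2}
    - {"dx": 0.019,"dy": -0.045,"rz": 5.2}
    - {"dx": 0.019,"dy": -0.045,"rz": 5.2}
    - {"dx": 0.019,"dy": -0.045,"rz": 5.2}
    - {"dx": 0.019,"dy": -0.045}
    - {"dx": 0.019,"dy": -0.045}
    - {"dx": 0.019,"dy": -0.045}
    - {"dx": 0.019,"dy": -0.045}
    - {"dx": 0.019,"dy": -0.045}
    - {"dy": -0.045}
    - {"dy": -0.045}
    - {"dy": -0.045}

```text
$.series[0]: bad value
```

Call:
jog_arm:
  series:
    - {"dy": -0.045}
    - {"dy": -0.045}
    - {"dy": -0.045}
    - {"dy": -0.045,"dz": -0.01}
    - {"dy": -0.045,"dz": -0.015}
    - {"dy": -0.03,"dz": -0.02}
    - {}
    - {}
    - {}

```text
$.series[0]: bad value
```

Run:
```python
from h import *
s=env.state();print(s['t'],s['eef_pos'],s['tcp_rot'],s['ft_force'],s['opening'])
w=env.read_camera('wrist')
cv2.imwrite("pics/w1.png",cv2.cvtColor(w,cv2.COLOR_RGB2BGR))
```

```text
0.15 [281.16925167 557.99327997 225.20122159] [-1.57072912e+00  8.23745575e-04  1.10400798e+00] [ 0.33331905  0.44901832 -0.20986501] 0.9985781846859891
```

View pics/w1.png

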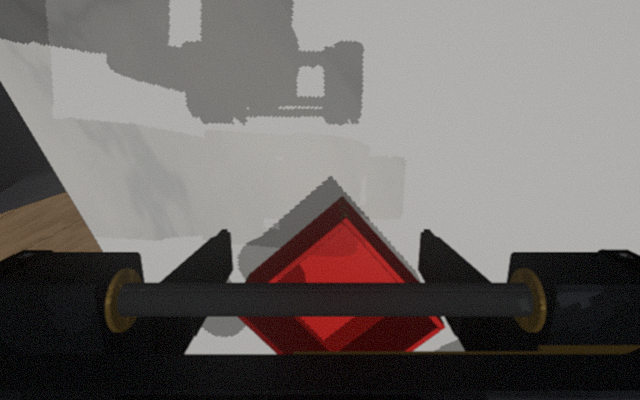

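The call was refused and nothing moved. Rows probably need every field, so I'll give them all.

Call:
jog_arm:
  series:
    - {"dx": 0.019,"dy": -0.045,"dz": 0,"rx": 0,"ry": 0,"rz": 5.2,"gripper": 1}
    - {"dx": 0.019,"dy": -0.045,"dz": 0,"rx": 0,"ry": 0,"rz": 5.2,"gripper": 1}
    - {"dx": 0.019,"dy": -0.045,"dz": 0,"rx": 0,"ry": 0,"rz": 5.2,"gripper": 1}
    - {"dx": 0.019,"dy": -0.045,"dz": 0,"rx": 0,"ry": 0,"rz": 5.2,"gripper": 1}
    - {"dx": 0.019,"dy": -0.045,"dz": 0,"rx": 0,"ry": 0,"rz": 0,"gripper": 1}
    - {"dx": 0.019,"dy": -0.045,"dz": 0,"rx": 0,"ry": 0,"rz": 0,"gripper": 1}
    - {"dx": 0.019,"dy": -0.045,"dz": 0,"rx": 0,"ry": 0,"rz": 0,"gripper": 1}
    - {"dx": 0.019,"dy": -0.045,"dz": 0,"rx": 0,"ry": 0,"rz": 0,"gripper": 1}
    - {"dx": 0.019,"dy": -0.045,"dz": 0,"rx": 0,"ry": 0,"rz": 0,"gripper": 1}
    - {"dx": 0,"dy": -0.045,"dz": 0,"rx": 0,"ry": 0,"rz": 0,"gripper": 1}
    - {"dx": 0,"dy": -0.045,"dz": 0,"rx": 0,"ry": 0,"rz": 0,"gripper": 1}
    - {"dx": 0,"dy": -0.045,"dz": 0,"rx": 0,"ry": 0,"rz": 0,"gripper": 1}

```text
t: 1.4
eef_pos: [452.0, 16.4, 225.7]
tcp_rot: [-1.571, -0.0, 1.467]
ft_force: [1.2, 0.8, 0.3]
opening: 1.003
```

Call:
jog_arm:
  series:
    - {"dx": 0.002,"dy": -0.045,"dz": 0,"rx": 0,"ry": 0,"rz": 0,"gripper": 1}
    - {"dx": 0,"dy": -0.045,"dz": 0,"rx": 0,"ry": 0,"rz": 0,"gripper": 1}
    - {"dx": 0,"dy": -0.045,"dz": 0,"rx": 0,"ry": 0,"rz": 0,"gripper": 1}
    - {"dx": 0,"dy": -0.045,"dz": -0.02,"rx": 0,"ry": 0,"rz": 0,"gripper": 1}
    - {"dx": 0,"dy": -0.045,"dz": -0.02,"rx": 0,"ry": 0,"rz": 0,"gripper": 1}
    - {"dx": 0,"dy": -0.04,"dz": -0.02,"rx": 0,"ry": 0,"rz": 0,"gripper": 1}
    - {"dx": 0,"dy": 0,"dz": 0,"rx": 0,"ry": 0,"rz": 0,"gripper": 1}
    - {"dx": 0,"dy": 0,"dz": 0,"rx": 0,"ry": 0,"rz": 0,"gripper": 1}

```text
t: 2.2
eef_pos: [453.8, -247.2, 165.1]
tcp_rot: [-1.569, -0.001, 1.465]
ft_force: [0.3, 0.3, -0.0]
opening: 0.997
```

Run:
```python
from h import *
s=env.state();print(s['t'],s['eef_pos'],s['tcp_rot'],s['ft_force'],s['opening'])
w=env.read_camera('wrist')
cv2.imwrite("pics/w2.png",cv2.cvtColor(w,cv2.COLOR_RGB2BGR))
```

```text
2.2 [ 453.82455082 -247.20739433  165.07963791] [-1.56948103e+00 -9.83623848e-04  1.46520306e+00] [ 0.29525574  0.31820997 -0.04280902] 0.9968861261011233
```

View pics/w2.png

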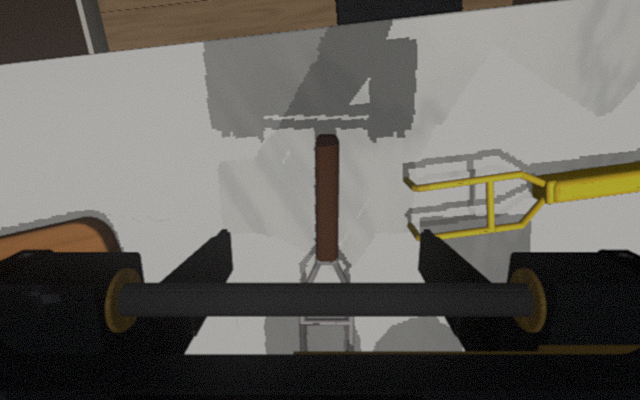

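The wrist view shows the dark handle centred at column 327, rear end at row 137 and front end at row 261. The yellow look-alike is off to the right.

```bash
cat >> h.py <<'E'
from scipy.spatial.transform import Rotation as Rot
def wplane(uv,z,s=None):
    s=s or env.state();i=env.camera_info('wrist');K=i['camera_matrix']
    p=cv2.undistortPoints(np.array([[uv]],float),K,np.array([i['k1'],0,0,0.]))[0,0]
    T=np.eye(4);T[:3,:3]=Rot.from_euler('xyz',s['tcp_rot']).as_matrix();T[:3,3]=s['eef_pos']
    M=T@np.array(i['mount']);d=M[:3,:3]@np.array([p[0],p[1],1]);o=M[:3,3]
    return o+d*(z-o[2])/d[2]
E
python3 - <<'E'
from h import *
np.set_printoptions(precision=1,suppress=True)
w=cv2.imread("pics/w2.png")
cv2.imwrite("pics/w2c.png",cv2.resize(w[120:360,260:400],None,fx=2.5,fy=2.5,interpolation=cv2.INTER_CUBIC))
for uv in [(316,143),(338,143),(316,260),(338,260)]: print(uv,wplane(uv,34))
h=cv2.cvtColor(w,cv2.COLOR_BGR2HSV)
for v in range(130,270,8): print(v,w[v,310:345,2].tolist())
E
```

```text
(316, 143) [ 411.4 -249.3   34. ]
(338, 143) [ 413.3 -231.7   34. ]
(316, 260) [ 512.7 -260.6   34. ]
(338, 260) [ 514.7 -241.4   34. ]
130 [157, 155, 155, 135, 105, 91, 87, 87, 87, 89, 91, 87, 92, 90, 86, 88, 91, 88, 87, 90, 89, 85, 92, 90, 87, 96, 125, 154, 156, 152, 152, 144, 150, 146, 153]
138 [160, 160, 156, 155, 132, 93, 61, 33, 34, 40, 45, 46, 43, 46, 42, 39, 49, 40, 46, 42, 44, 43, 38, 40, 40, 36, 32, 80, 124, 149, 156, 151, 152, 151, 155]
146 [161, 158, 159, 146, 126, 78, 49, 45, 48, 47, 48, 49, 47, 45, 49, 47, 45, 57, 58, 64, 58, 62, 66, 63, 57, 58, 56, 50, 61, 108, 150, 158, 153, 150, 149]
154 [159, 160, 160, 157, 132, 74, 56, 51, 63, 62, 61, 66, 64, 67, 66, 63, 60, 71, 64, 68, 62, 62, 61, 62, 63, 61, 54, 43, 70, 121, 157, 153, 159, 154, 150]
162 [158, 159, 161, 161, 135, 91, 52, 59, 65, 65, 61, 69, 70, 69, 69, 67, 67, 69, 70, 67, 65, 62, 60, 61, 62, 60, 51, 46, 70, 118, 158, 163, 162, 157, 156]
170 [157, 159, 159, 159, 133, 77, 52, 53, 63, 62, 66, 68, 66, 71, 61, 66, 62, 65, 64, 70, 66, 66, 66, 61, 61, 58, 52, 52, 68, 119, 162, 167, 158, 160, 158]
178 [157, 153, 155, 151,
[... 1164 characters left out ...]
, 70, 71, 67, 66, 65, 55, 64, 116, 156, 153, 157, 157, 158, 160]
242 [159, 161, 162, 163, 148, 118, 70, 47, 62, 69, 66, 71, 65, 68, 71, 61, 67, 70, 71, 67, 66, 67, 72, 65, 64, 60, 50, 76, 130, 159, 173, 169, 165, 160, 153]
250 [137, 113, 96, 93, 93, 73, 56, 57, 59, 62, 63, 70, 72, 74, 69, 64, 69, 65, 71, 69, 66, 69, 72, 70, 69, 57, 53, 49, 78, 96, 112, 137, 157, 162, 157]
258 [143, 165, 165, 165, 146, 107, 76, 60, 63, 64, 67, 70, 67, 76, 65, 68, 65, 70, 64, 65, 70, 71, 66, 66, 61, 59, 67, 78, 81, 89, 94, 92, 92, 93, 88]
266 [166, 162, 145, 105, 82, 96, 102, 104, 100, 107, 141, 165, 173, 170, 168, 168, 169, 163, 168, 163, 162, 163, 149, 125, 110, 112, 110, 99, 87, 89, 113, 153, 163, 163, 166]
```

View pics/w2c.png

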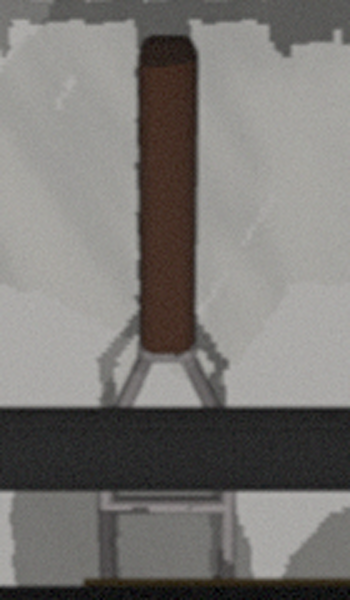

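Call:
jog_arm:
  series:
    - {"dx": 0.026,"dy": 0,"dz": 0,"rx": 0,"ry": 0,"rz": 0,"gripper": 0.5}
    - {"dx": 0,"dy": 0,"dz": -0.03,"rx": 0,"ry": 0,"rz": 0,"gripper": 0.5}
    - {"dx": 0,"dy": 0,"dz": -0.03,"rx": 0,"ry": 0,"rz": 0,"gripper": 0.5}
    - {"dx": 0,"dy": 0,"dz": -0.03,"rx": 0,"ry": 0,"rz": 0,"gripper": 0.5}
    - {"dx": 0,"dy": 0,"dz": -0.02,"rx": 0,"ry": 0,"rz": 0,"gripper": 0.5}
    - {"dx": 0,"dy": 0,"dz": 0,"rx": 0,"ry": 0,"rz": 0,"gripper": 0.5}
    - {"dx": 0,"dy": 0,"dz": 0,"rx": 0,"ry": 0,"rz": 0,"gripper": 0.5}

```text
t: 2.95
eef_pos: [480.8, -246.1, 56.7]
tcp_rot: [-1.571, 0.0, 1.468]
ft_force: [-0.3, 0.4, -0.1]
opening: 0.514
```

Run:
```python
from h import *
s=env.state();print(s['t'],s['eef_pos'],s['tcp_rot'],s['ft_force'],s['opening'])
w=env.read_camera('wrist')
cv2.imwrite("pics/w3.png",cv2.cvtColor(w,cv2.COLOR_RGB2BGR))
```

```text
2.95 [ 480.78621316 -246.0955896    56.67011524] [-1.57136213e+00  1.71227663e-04  1.46834248e+00] [-0.25937603  0.40884526 -0.05474178] 0.5136704624311897
```

View pics/w3.png

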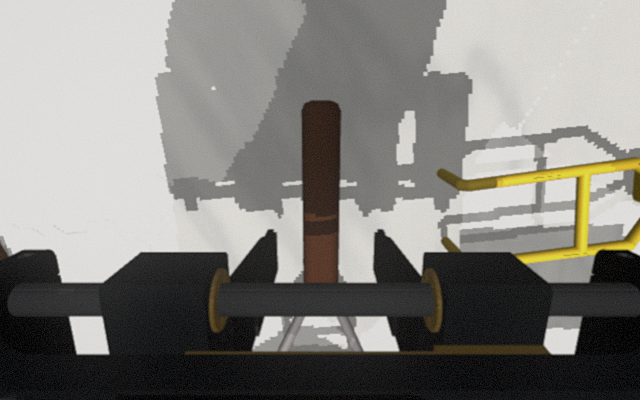

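Call:
jog_arm:
  series:
    - {"dx": 0,"dy": 0,"dz": -0.02,"rx": 0,"ry": 0,"rz": 0,"gripper": 0.5}
    - {"dx": 0,"dy": -0.001,"dz": -0.015,"rx": 0,"ry": 0,"rz": 0,"gripper": 0.5}
    - {"dx": 0,"dy": 0,"dz": -0.006,"rx": 0,"ry": 0,"rz": 0,"gripper": 0.5}
    - {"dx": 0,"dy": 0,"dz": 0,"rx": 0,"ry": 0,"rz": 0,"gripper": 0.5}
    - {"dx": 0,"dy": 0,"dz": 0,"rx": 0,"ry": 0,"rz": 0,"gripper": 0}
    - {"dx": 0,"dy": 0,"dz": 0,"rx": 0,"ry": 0,"rz": 0,"gripper": 0}
    - {"dx": 0,"dy": 0,"dz": 0,"rx": 0,"ry": 0,"rz": 0,"gripper": 0}
    - {"dx": 0,"dy": 0,"dz": 0,"rx": 0,"ry": 0,"rz": 0,"gripper": 0}
    - {"dx": 0,"dy": 0,"dz": 0,"rx": 0,"ry": 0,"rz": 0,"gripper": 0}
    - {"dx": 0,"dy": 0,"dz": 0,"rx": 0,"ry": 0,"rz": 0,"gripper": 0}

```text
t: 4.0
eef_pos: [480.4, -248.0, 15.0]
tcp_rot: [-1.571, 0.0, 1.467]
ft_force: [-0.8, 0.9, 5.9]
opening: 0.206
```

Call:
jog_arm:
  series:
    - {"dx": 0,"dy": 0,"dz": 0.02,"rx": 0,"ry": 0,"rz": 0,"gripper": 0}
    - {"dx": 0,"dy": 0,"dz": 0.04,"rx": 0,"ry": 0,"rz": 0,"gripper": 0}
    - {"dx": 0,"dy": 0,"dz": 0.04,"rx": 0,"ry": 0,"rz": 0,"gripper": 0}
    - {"dx": 0,"dy": 0,"dz": 0.02,"rx": 0,"ry": 0,"rz": 0,"gripper": 0}
    - {"dx": 0,"dy": 0,"dz": 0,"rx": 0,"ry": 0,"rz": 0,"gripper": 0}
    - {"dx": 0,"dy": 0,"dz": 0,"rx": 0,"ry": 0,"rz": 0,"gripper": 0}

```text
t: 4.6
eef_pos: [479.9, -247.6, 134.1]
tcp_rot: [-1.57, -0.0, 1.467]
ft_force: [-0.2, 0.4, -1.7]
opening: 0.205
```

Run:
```python
from h import *
s=env.state();print(s['t'],s['eef_pos'],s['tcp_rot'],s['ft_force'],s['opening'])
for n in ['wrist','scene']:
  w=env.read_camera(n)
  cv2.imwrite(f"pics/{n}4.png",cv2.cvtColor(w,cv2.COLOR_RGB2BGR))
```

```text
4.6 [ 479.92592305 -247.61045289  134.07057146] [-1.57039953e+00 -3.11750691e-04  1.46702591e+00] [-0.15704521  0.36676416 -1.68889737] 0.2048309134971517
```

View pics/scene4.png

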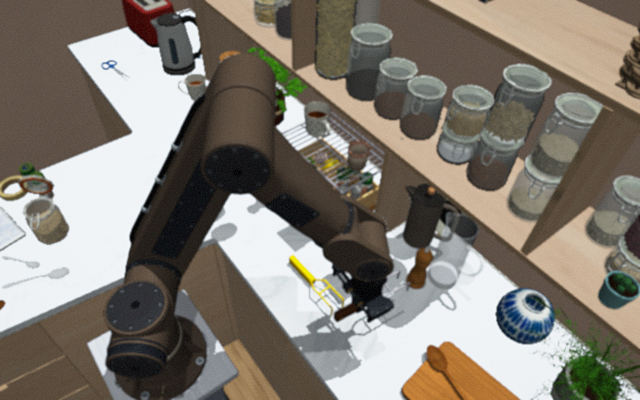

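View pics/wrist4.png

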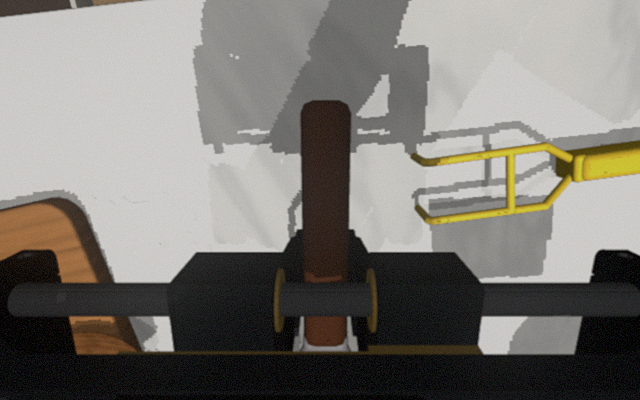

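Run:
```python
from h import *
np.set_printoptions(precision=1,suppress=True)
a=cv2.imread("pics/top0.png");s=cv2.imread("pics/scene0.png")
# overlay predicted model
th=0.025;o=np.array([738.5,227,0]);c,sn=np.cos(th),np.sin(th)
W=lambda x,y,z:o+np.array([c*x-sn*y,sn*x+c*y,z])
lip=-22
L=[[(lip,-159,90),(lip,-9,90)],[(lip-6,-159,90),(lip-6,-9,90)],[(-140,-172,12),(-140,172,12)],[(-65,-168,186),(-65,168,186)],[(-140,-172,12),(140,-172,12)],[(lip-6,-159,90),(lip-6,-159,12)],[(lip-6,-9,90),(lip-6,-9,12)]]
for n,im,(y0,y1,x0,x1),f in [('top',a,(110,210,230,360),6),('scene',s,(110,250,255,395),4.3)]:
    b=cv2.resize(im[y0:y1,x0:x1],None,fx=f,fy=f,interpolation=cv2.INTER_CUBIC)
    cv2.imwrite(f"pics/ref_{n}.png",b); b=b.copy()
    for p,q in L:
        P=[tuple(int(v) for v in ((proj(n,W(*e))-[x0-.5,y0-.5])*f-.5)) for e in (p,q)]
        cv2.line(b,P[0],P[1],(255,0,255),1)
    cv2.imwrite(f"pics/ov_{n}.png",b)
```

```text
(no output)
```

View pics/ov_top.png

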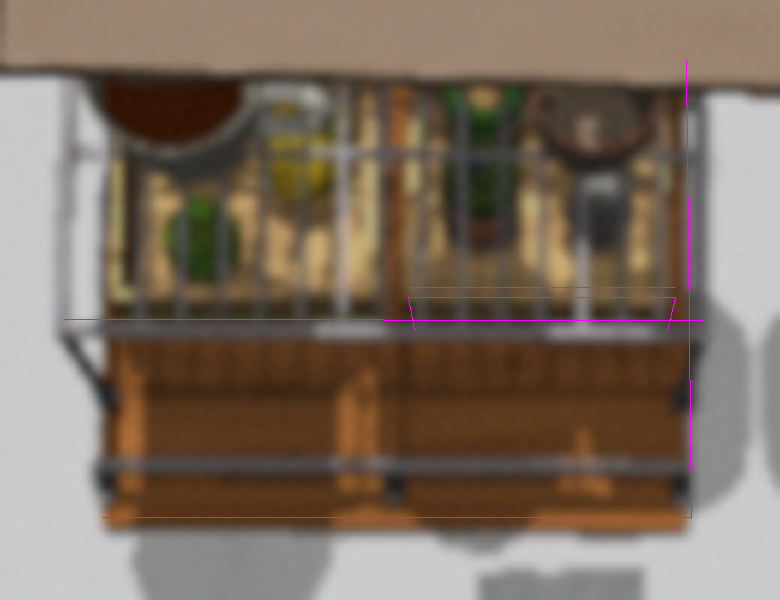

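View pics/ov_scene.png

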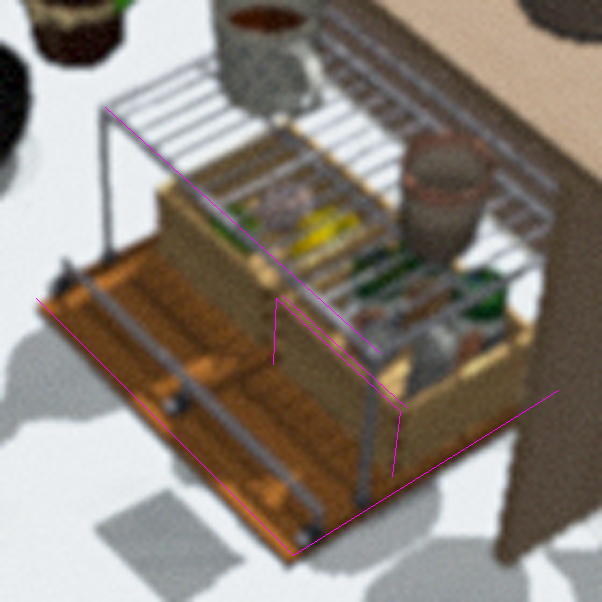

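View pics/ref_top.png

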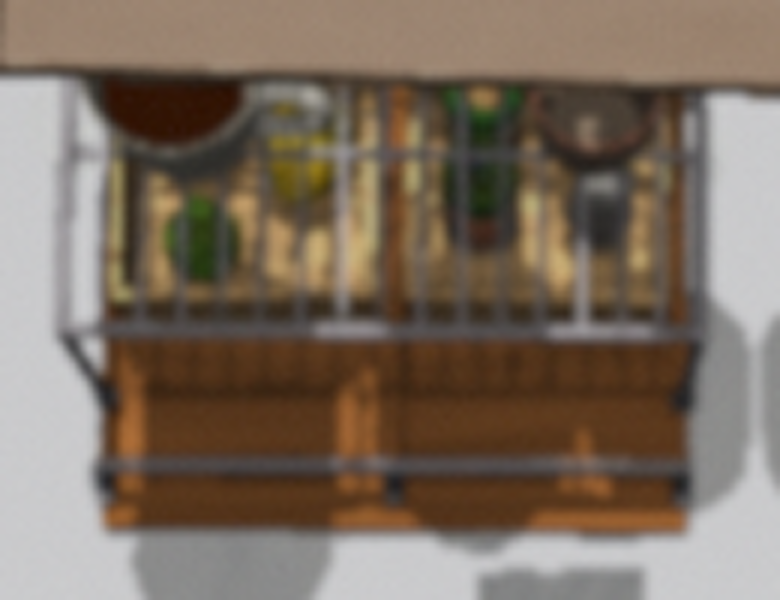

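View pics/ref_scene.png

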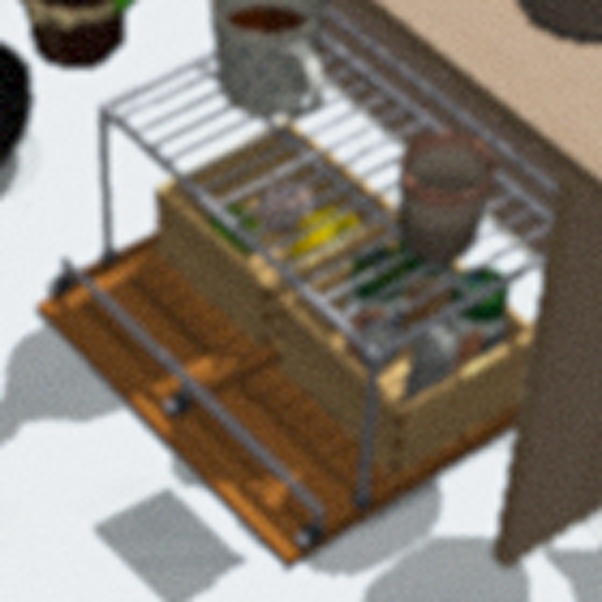

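Call:
jog_arm:
  series:
    - {"dx": 0,"dy": 0.035,"dz": 0,"rx": 0,"ry": 0,"rz": 1,"gripper": 0}
    - {"dx": -0.002,"dy": 0.035,"dz": 0,"rx": 0,"ry": 0,"rz": 1,"gripper": 0}
    - {"dx": -0.002,"dy": 0.035,"dz": 0,"rx": 0,"ry": 0,"rz": 1,"gripper": 0}
    - {"dx": -0.002,"dy": 0.035,"dz": 0,"rx": 0,"ry": 0,"rz": 1,"gripper": 0}
    - {"dx": -0.002,"dy": 0.035,"dz": 0,"rx": 0,"ry": 0,"rz": 1,"gripper": 0}
    - {"dx": -0.002,"dy": 0.035,"dz": 0,"rx": 0,"ry": 0,"rz": 1,"gripper": 0}
    - {"dx": 0,"dy": 0.035,"dz": 0,"rx": 0,"ry": 0,"rz": 1.3,"gripper": 0}
    - {"dx": 0,"dy": 0.035,"dz": 0,"rx": 0,"ry": 0,"rz": 0,"gripper": 0}
    - {"dx": 0,"dy": 0.035,"dz": 0,"rx": 0,"ry": 0,"rz": 0,"gripper": 0}
    - {"dx": 0,"dy": 0.035,"dz": -0.006,"rx": 0,"ry": 0,"rz": 0,"gripper": 0}
    - {"dx": 0,"dy": 0.037,"dz": -0.006,"rx": 0,"ry": 0,"rz": 0,"gripper": 0}
    - {"dx": 0,"dy": 0,"dz": 0,"rx": 0,"ry": 0,"rz": 0,"gripper": 0}

```text
t: 5.9
eef_pos: [469.2, 142.2, 120.7]
tcp_rot: [-1.568, -0.0, 1.598]
ft_force: [0.9, -0.7, -2.0]
opening: 0.208
```

Run:
```python
from h import *
s=env.state();print(s['t'],s['eef_pos'],s['tcp_rot'],s['ft_force'],s['opening'])
for n in ['wrist','scene','top']:
  w=env.read_camera(n)
  cv2.imwrite(f"pics/{n}5.png",cv2.cvtColor(w,cv2.COLOR_RGB2BGR))
  if n=='top': cv2.imwrite("pics/top5c.png",cv2.cvtColor(cv2.resize(w[110:270,230:390],None,fx=3.7,fy=3.7,interpolation=cv2.INTER_CUBIC),cv2.COLOR_RGB2BGR))
```

```text
5.9 [469.22568859 142.16931558 120.71759006] [-1.56771808e+00 -4.23976773e-05  1.59785073e+00] [ 0.89655684 -0.6952726  -1.991796  ] 0.2076476510499566
```

View pics/wrist5.png

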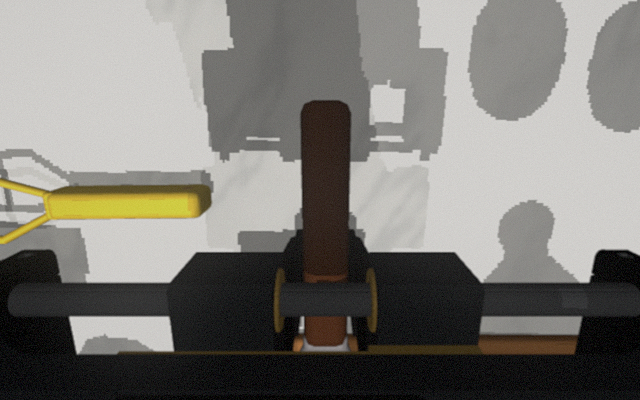

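View pics/scene5.png

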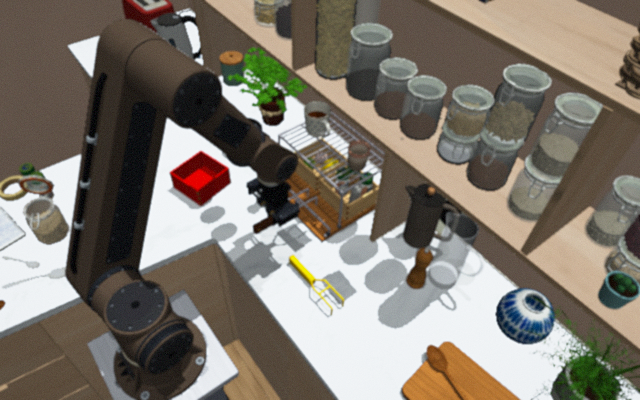

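View pics/top5c.png

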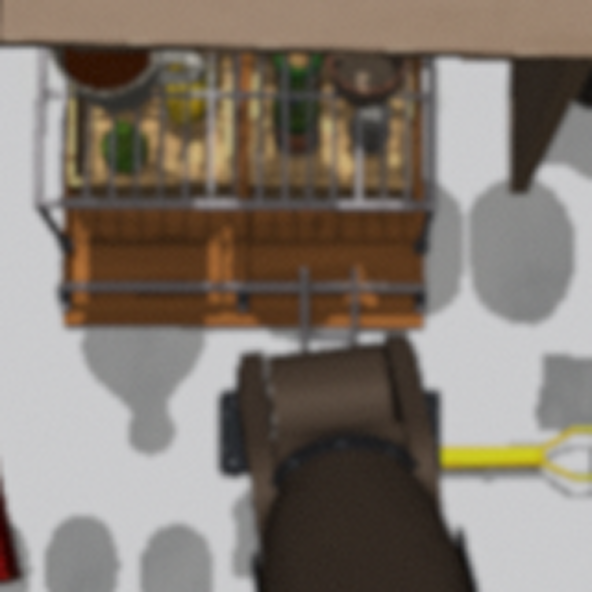

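Run:
```python
from h import *
np.set_printoptions(precision=1,suppress=True)
f=lambda u,v:(u/3.7+230-.36,v/3.7+110-.36)
for p in [(305,267),(355,267)]: print(plane('top',f(*p),144))
for p in [(250,192),(412,192),(250,200),(412,200)]: print(p,plane('top',f(*p),90))
s=env.state();print(s['eef_pos'],s['tcp_rot'][2]-np.pi/2)
```

```text
[622.7 166.1 144. ]
[623.8 122.4 144. ]
(250, 192) [702.4 218.8  90. ]
(412, 192) [706.4  71.   90. ]
(250, 200) [694.9 218.6  90. ]
(412, 200) [698.9  70.9  90. ]
[469.8 138.9 121.7] 0.024204850290176827
```

Call:
jog_arm:
  series:
    - {"dx": 0.02,"dy": 0.0005,"dz": 0,"rx": 0,"ry": 0,"rz": 0,"gripper": 0}
    - {"dx": 0.025,"dy": 0.0005,"dz": 0,"rx": 0,"ry": 0,"rz": 0,"gripper": 0}
    - {"dx": 0.025,"dy": 0.0005,"dz": 0,"rx": 0,"ry": 0,"rz": 0,"gripper": 0}
    - {"dx": 0.02,"dy": 0.0005,"dz": 0,"rx": 0,"ry": 0,"rz": 0,"gripper": 0}
    - {"dx": 0.018,"dy": 0.0005,"dz": 0,"rx": 0,"ry": 0,"rz": 0,"gripper": 0}
    - {"dx": 0,"dy": 0,"dz": 0,"rx": 0,"ry": 0,"rz": 0,"gripper": 0}
    - {"dx": 0,"dy": 0,"dz": 0,"rx": 0,"ry": 0,"rz": 0,"gripper": 0}

```text
t: 6.75
eef_pos: [577.6, 140.5, 122.1]
tcp_rot: [-1.569, 0.0, 1.593]
ft_force: [-0.3, -0.3, -1.9]
opening: 0.21
```

Run:
```python
from h import *
s=env.state();print(s['t'],s['eef_pos'],s['tcp_rot'],s['ft_force'],s['opening'])
for n,c in [('scene',(90,250,230,420)),('top',(110,270,230,390))]:
  w=env.read_camera(n)
  cv2.imwrite(f"pics/{n}6.png",cv2.cvtColor(w,cv2.COLOR_RGB2BGR))
  cv2.imwrite(f"pics/{n}6c.png",cv2.cvtColor(cv2.resize(w[c[0]:c[1],c[2]:c[3]],None,fx=3.7,fy=3.7,interpolation=cv2.INTER_CUBIC),cv2.COLOR_RGB2BGR))
```

```text
6.75 [577.5891627  140.547425   122.06271946] [-1.56930809e+00  7.96356335e-05  1.59301686e+00] [-0.34868168 -0.25500741 -1.92457244] 0.20993810558398726
```

View pics/scene6c.png

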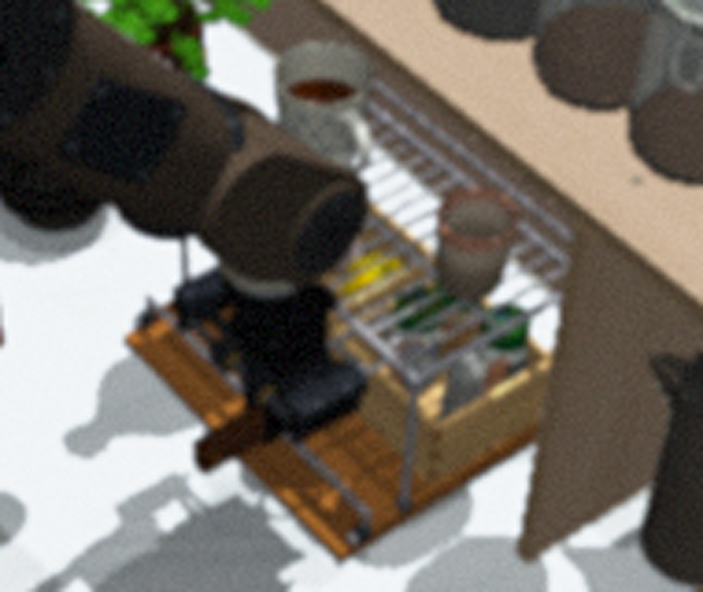

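View pics/top6c.png

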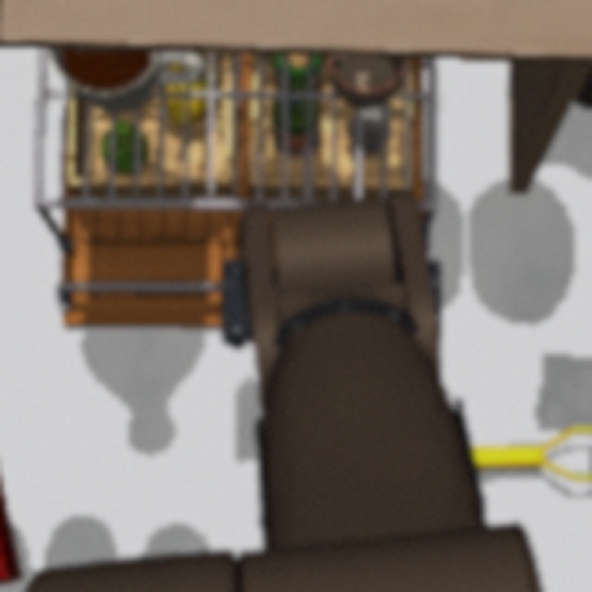

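Call:
jog_arm:
  series:
    - {"dx": 0,"dy": 0,"dz": -0.01,"rx": 0,"ry": 0,"rz": 0,"gripper": 0}
    - {"dx": 0,"dy": 0,"dz": -0.004,"rx": 0,"ry": 0,"rz": 0,"gripper": 0}
    - {"dx": 0,"dy": 0,"dz": -0.003,"rx": 0,"ry": 0,"rz": 0,"gripper": 0}
    - {"dx": 0,"dy": 0,"dz": -0.001,"rx": 0,"ry": 0,"rz": 0,"gripper": 0}
    - {"dx": 0,"dy": 0,"dz": -0.001,"rx": 0,"ry": 0,"rz": 0,"gripper": 0}
    - {"dx": 0,"dy": 0,"dz": -0.001,"rx": 0,"ry": 0,"rz": 0,"gripper": 0}

```text
t: 7.45
eef_pos: [578.3, 141.7, 102.7]
tcp_rot: [-1.571, -0.0, 1.595]
ft_force: [0.1, 0.4, -1.9]
opening: 0.21
```

Call:
jog_arm:
  series:
    - {"dx": 0,"dy": 0,"dz": -0.001,"rx": 0,"ry": 0,"rz": 0,"gripper": 0}
    - {"dx": 0,"dy": 0,"dz": -0.001,"rx": 0,"ry": 0,"rz": 0,"gripper": 0}
    - {"dx": 0,"dy": 0,"dz": -0.001,"rx": 0,"ry": 0,"rz": 0,"gripper": 0}

```text
t: 7.75
eef_pos: [578.3, 141.7, 99.7]
tcp_rot: [-1.571, -0.0, 1.594]
ft_force: [-0.5, 0.8, -1.6]
opening: 0.209
```

Call:
jog_arm:
  series:
    - {"dx": 0,"dy": 0,"dz": -0.001,"rx": 0,"ry": 0,"rz": 0,"gripper": 0}
    - {"dx": 0,"dy": 0,"dz": -0.001,"rx": 0,"ry": 0,"rz": 0,"gripper": 0}
    - {"dx": 0,"dy": 0,"dz": -0.001,"rx": 0,"ry": 0,"rz": 0,"gripper": 0}

```text
t: 8.05
eef_pos: [578.2, 141.7, 96.6]
tcp_rot: [-1.571, -0.0, 1.594]
ft_force: [-0.2, 0.2, -1.2]
opening: 0.206
```

Call:
jog_arm:
  series:
    - {"dx": 0,"dy": 0,"dz": -0.003,"rx": 0,"ry": 0,"rz": 0,"gripper": 0}
    - {"dx": 0,"dy": 0,"dz": -0.003,"rx": 0,"ry": 0,"rz": 0,"gripper": 0}
    - {"dx": 0,"dy": 0,"dz": -0.003,"rx": 0,"ry": 0,"rz": 0,"gripper": 0}
    - {"dx": 0,"dy": 0,"dz": -0.003,"rx": 0,"ry": 0,"rz": 0,"gripper": 0}
    - {"dx": 0,"dy": 0,"dz": -0.002,"rx": 0,"ry": 0,"rz": 0,"gripper": 0}
    - {"dx": 0,"dy": 0,"dz": 0,"rx": 0,"ry": 0,"rz": 0,"gripper": 0}

```text
t: 8.65
eef_pos: [578.1, 141.6, 82.3]
tcp_rot: [-1.57, -0.0, 1.594]
ft_force: [0.5, -0.2, -1.8]
opening: 0.21
```

Call:
jog_arm:
  series:
    - {"dx": -0.001,"dy": 0,"dz": 0,"rx": 0,"ry": 0,"rz": 0,"gripper": 0}
    - {"dx": -0.001,"dy": 0,"dz": 0,"rx": 0,"ry": 0,"rz": 0,"gripper": 0}
    - {"dx": -0.001,"dy": 0,"dz": 0,"rx": 0,"ry": 0,"rz": 0,"gripper": 0}
    - {"dx": -0.001,"dy": 0,"dz": 0,"rx": 0,"ry": 0,"rz": 0,"gripper": 0}

```text
t: 9.05
eef_pos: [574.2, 141.7, 82.8]
tcp_rot: [-1.571, -0.0, 1.594]
ft_force: [-0.3, -0.4, -2.4]
opening: 0.212
```

Call:
jog_arm:
  series:
    - {"dx": -0.001,"dy": 0,"dz": 0,"rx": 0,"ry": 0,"rz": 0,"gripper": 0}
    - {"dx": -0.001,"dy": 0,"dz": 0,"rx": 0,"ry": 0,"rz": 0,"gripper": 0}
    - {"dx": -0.001,"dy": 0,"dz": 0,"rx": 0,"ry": 0,"rz": 0,"gripper": 0}
    - {"dx": -0.001,"dy": 0,"dz": 0,"rx": 0,"ry": 0,"rz": 0,"gripper": 0}

```text
t: 9.45
eef_pos: [570.2, 141.7, 82.7]
tcp_rot: [-1.571, -0.0, 1.594]
ft_force: [0.7, -0.4, -1.8]
opening: 0.207
```

Call:
jog_arm:
  series:
    - {"dx": -0.001,"dy": 0,"dz": 0,"rx": 0,"ry": 0,"rz": 0,"gripper": 0}
    - {"dx": -0.001,"dy": 0,"dz": 0,"rx": 0,"ry": 0,"rz": 0,"gripper": 0}
    - {"dx": -0.001,"dy": 0,"dz": 0,"rx": 0,"ry": 0,"rz": 0,"gripper": 0}
    - {"dx": -0.001,"dy": 0,"dz": 0,"rx": 0,"ry": 0,"rz": 0,"gripper": 0}

```text
t: 9.85
eef_pos: [566.7, 141.6, 82.7]
tcp_rot: [-1.572, -0.0, 1.594]
ft_force: [3.6, -0.5, -2.9]
opening: 0.203
```

Call:
jog_arm:
  series:
    - {"dx": -0.001,"dy": 0,"dz": 0,"rx": 0,"ry": 0,"rz": 0,"gripper": 0}
    - {"dx": -0.001,"dy": 0,"dz": 0,"rx": 0,"ry": 0,"rz": 0,"gripper": 0}
    - {"dx": -0.001,"dy": 0,"dz": 0,"rx": 0,"ry": 0,"rz": 0,"gripper": 0}
    - {"dx": -0.001,"dy": 0,"dz": 0,"rx": 0,"ry": 0,"rz": 0,"gripper": 0}

```text
t: 10.25
eef_pos: [562.3, 141.7, 82.7]
tcp_rot: [-1.571, -0.0, 1.594]
ft_force: [3.3, -0.1, -2.5]
opening: 0.211
```

Call:
jog_arm:
  series:
    - {"dx": -0.002,"dy": 0,"dz": 0,"rx": 0,"ry": 0,"rz": 0,"gripper": 0}
    - {"dx": -0.002,"dy": 0,"dz": 0,"rx": 0,"ry": 0,"rz": 0,"gripper": 0}
    - {"dx": -0.002,"dy": 0,"dz": 0,"rx": 0,"ry": 0,"rz": 0,"gripper": 0}
    - {"dx": -0.002,"dy": -0.0002,"dz": 0,"rx": 0,"ry": 0,"rz": 0,"gripper": 0}
    - {"dx": -0.002,"dy": 0,"dz": 0,"rx": 0,"ry": 0,"rz": 0,"gripper": 0}
    - {"dx": -0.002,"dy": 0,"dz": 0,"rx": 0,"ry": 0,"rz": 0,"gripper": 0}

```text
t: 10.85
eef_pos: [550.1, 141.5, 82.7]
tcp_rot: [-1.571, -0.0, 1.595]
ft_force: [4.5, -0.7, -2.8]
opening: 0.212
```

Call:
jog_arm:
  series:
    - {"dx": -0.002,"dy": 0,"dz": 0,"rx": 0,"ry": 0,"rz": 0,"gripper": 0}
    - {"dx": -0.002,"dy": 0,"dz": 0,"rx": 0,"ry": 0,"rz": 0,"gripper": 0}
    - {"dx": -0.002,"dy": 0,"dz": 0,"rx": 0,"ry": 0,"rz": 0,"gripper": 0}
    - {"dx": -0.002,"dy": -0.0003,"dz": 0,"rx": 0,"ry": 0,"rz": 0,"gripper": 0}
    - {"dx": -0.002,"dy": -0.0003,"dz": 0,"rx": 0,"ry": 0,"rz": 0,"gripper": 0}
    - {"dx": -0.002,"dy": 0,"dz": 0,"rx": 0,"ry": 0,"rz": 0,"gripper": 0}

```text
t: 11.45
eef_pos: [538.1, 140.8, 82.7]
tcp_rot: [-1.571, -0.0, 1.595]
ft_force: [5.0, 0.3, -2.4]
opening: 0.209
```

Call:
jog_arm:
  series:
    - {"dx": -0.002,"dy": 0,"dz": 0,"rx": 0,"ry": 0,"rz": 0,"gripper": 0}
    - {"dx": -0.002,"dy": 0,"dz": 0,"rx": 0,"ry": 0,"rz": 0,"gripper": 0}
    - {"dx": -0.002,"dy": -0.0003,"dz": 0,"rx": 0,"ry": 0,"rz": 0,"gripper": 0}
    - {"dx": -0.002,"dy": -0.0002,"dz": 0,"rx": 0,"ry": 0,"rz": 0,"gripper": 0}
    - {"dx": -0.002,"dy": 0,"dz": 0,"rx": 0,"ry": 0,"rz": 0,"gripper": 0}
    - {"dx": -0.002,"dy": 0,"dz": 0,"rx": 0,"ry": 0,"rz": 0,"gripper": 0}

```text
t: 12.05
eef_pos: [526.1, 140.3, 82.7]
tcp_rot: [-1.571, -0.0, 1.594]
ft_force: [5.0, -0.2, -2.6]
opening: 0.208
```

Run:
```python
from h import *
s=env.state();print(s['t'],s['eef_pos'],s['tcp_rot'],s['ft_force'],s['opening'])
for n,c in [('scene',(90,250,230,420)),('top',(110,270,230,390))]:
  w=env.read_camera(n)
  cv2.imwrite(f"pics/{n}7c.png",cv2.cvtColor(cv2.resize(w[c[0]:c[1],c[2]:c[3]],None,fx=3.7,fy=3.7,interpolation=cv2.INTER_CUBIC),cv2.COLOR_RGB2BGR))
```

```text
12.05 [526.12785089 140.33550883  82.68709441] [-1.57090036e+00 -9.64063086e-05  1.59439181e+00] [ 5.03221462 -0.22923765 -2.61923296] 0.20798495846338663
```

View pics/scene7c.png

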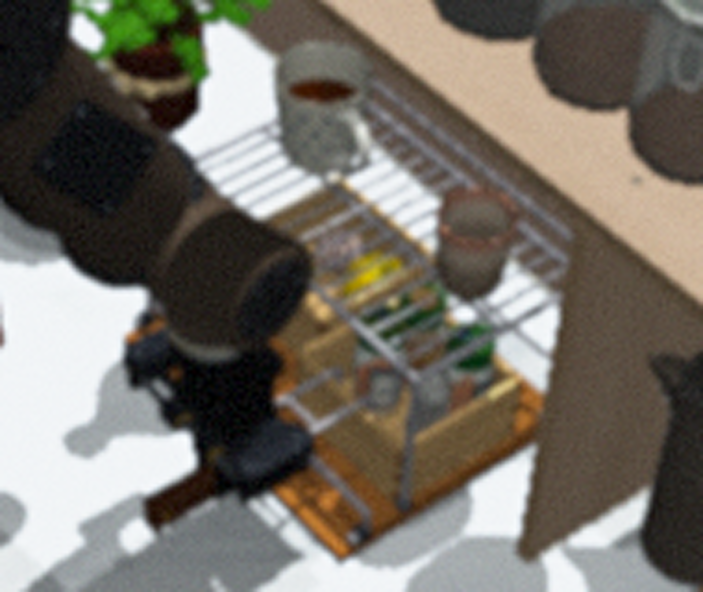

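View pics/top7c.png

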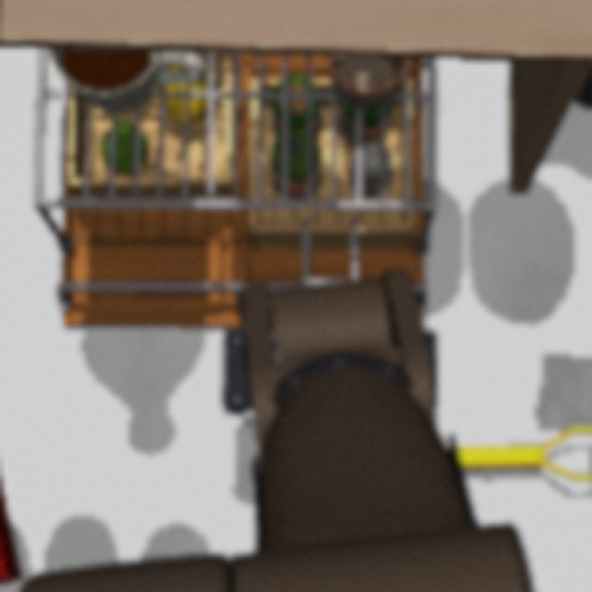

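The hook is seated in the bin, and the bin is sliding straight under about 5 N. It has moved about 40 mm. I'll keep pulling.

Call:
jog_arm:
  series:
    - {"dx": -0.002,"dy": 0,"dz": 0,"rx": 0,"ry": 0,"rz": 0,"gripper": 0}
    - {"dx": -0.002,"dy": -0.0002,"dz": 0,"rx": 0,"ry": 0,"rz": 0,"gripper": 0}
    - {"dx": -0.002,"dy": 0,"dz": 0,"rx": 0,"ry": 0,"rz": 0,"gripper": 0}
    - {"dx": -0.002,"dy": -0.0002,"dz": 0,"rx": 0,"ry": 0,"rz": 0,"gripper": 0}
    - {"dx": -0.002,"dy": 0,"dz": 0,"rx": 0,"ry": 0,"rz": 0,"gripper": 0}
    - {"dx": -0.002,"dy": 0,"dz": 0,"rx": 0,"ry": 0,"rz": 0,"gripper": 0}

```text
t: 12.75
eef_pos: [514.1, 139.9, 82.7]
tcp_rot: [-1.571, -0.0, 1.594]
ft_force: [4.0, -0.6, -1.7]
opening: 0.206
```

Call:
jog_arm:
  series:
    - {"dx": -0.002,"dy": 0,"dz": 0,"rx": 0,"ry": 0,"rz": 0,"gripper": 0}
    - {"dx": -0.002,"dy": -0.0002,"dz": 0,"rx": 0,"ry": 0,"rz": 0,"gripper": 0}
    - {"dx": -0.002,"dy": 0,"dz": 0,"rx": 0,"ry": 0,"rz": 0,"gripper": 0}
    - {"dx": -0.001,"dy": 0,"dz": 0,"rx": 0,"ry": 0,"rz": 0,"gripper": 0}
    - {"dx": -0.001,"dy": 0,"dz": 0,"rx": 0,"ry": 0,"rz": 0,"gripper": 0}

```text
t: 13.25
eef_pos: [506.2, 139.7, 82.7]
tcp_rot: [-1.571, -0.0, 1.594]
ft_force: [5.3, -0.1, -2.2]
opening: 0.207
```

Call:
jog_arm:
  series:
    - {"dx": -0.001,"dy": 0,"dz": 0,"rx": 0,"ry": 0,"rz": 0,"gripper": 0}
    - {"dx": -0.001,"dy": 0,"dz": 0,"rx": 0,"ry": 0,"rz": 0,"gripper": 0}

```text
t: 13.45
eef_pos: [504.2, 139.8, 82.7]
tcp_rot: [-1.571, -0.0, 1.594]
ft_force: [4.4, -0.3, -2.0]
opening: 0.208
```

Call:
jog_arm:
  series:
    - {"dx": -0.001,"dy": 0,"dz": 0,"rx": 0,"ry": 0,"rz": 0,"gripper": 0}
    - {"dx": -0.001,"dy": 0,"dz": 0,"rx": 0,"ry": 0,"rz": 0,"gripper": 0}

```text
t: 13.65
eef_pos: [502.2, 139.8, 82.7]
tcp_rot: [-1.571, -0.0, 1.594]
ft_force: [4.9, 0.3, -2.5]
opening: 0.209
```

Call:
jog_arm:
  series:
    - {"dx": -0.001,"dy": 0,"dz": 0,"rx": 0,"ry": 0,"rz": 0,"gripper": 0}
    - {"dx": -0.001,"dy": -0.0001,"dz": 0,"rx": 0,"ry": 0,"rz": 0,"gripper": 0}

```text
t: 13.85
eef_pos: [500.2, 139.7, 82.7]
tcp_rot: [-1.571, -0.0, 1.594]
ft_force: [4.7, 0.2, -2.0]
opening: 0.209
```

Call:
jog_arm:
  series:
    - {"dx": -0.0007,"dy": 0,"dz": 0,"rx": 0,"ry": 0,"rz": 0,"gripper": 0}
    - {"dx": -0.0007,"dy": 0,"dz": 0,"rx": 0,"ry": 0,"rz": 0,"gripper": 0}
    - {"dx": -0.0006,"dy": 0,"dz": 0,"rx": 0,"ry": 0,"rz": 0,"gripper": 0}

```text
t: 14.15
eef_pos: [498.2, 139.7, 82.7]
tcp_rot: [-1.571, -0.0, 1.594]
ft_force: [5.6, 0.1, -2.2]
opening: 0.211
```

Call:
jog_arm:
  series:
    - {"dx": -0.0007,"dy": 0,"dz": 0,"rx": 0,"ry": 0,"rz": 0,"gripper": 0}
    - {"dx": -0.0007,"dy": 0,"dz": 0,"rx": 0,"ry": 0,"rz": 0,"gripper": 0}

```text
t: 14.35
eef_pos: [496.8, 139.7, 82.7]
tcp_rot: [-1.571, -0.0, 1.594]
ft_force: [5.0, -0.1, -1.9]
opening: 0.208
```

Call:
jog_arm:
  series:
    - {"dx": -0.0007,"dy": 0,"dz": 0,"rx": 0,"ry": 0,"rz": 0,"gripper": 0}
    - {"dx": -0.0007,"dy": 0,"dz": 0,"rx": 0,"ry": 0,"rz": 0,"gripper": 0}

```text
t: 14.55
eef_pos: [495.4, 139.7, 82.7]
tcp_rot: [-1.571, -0.0, 1.594]
ft_force: [4.5, -0.7, -1.7]
opening: 0.209
```

Call:
jog_arm:
  series:
    - {"dx": -0.0007,"dy": 0,"dz": 0,"rx": 0,"ry": 0,"rz": 0,"gripper": 0}
    - {"dx": -0.0007,"dy": 0,"dz": 0,"rx": 0,"ry": 0,"rz": 0,"gripper": 0}

```text
t: 14.75
eef_pos: [494.0, 139.7, 82.7]
tcp_rot: [-1.571, -0.0, 1.594]
ft_force: [5.3, 0.3, -2.4]
opening: 0.209
```

Call:
jog_arm:
  series:
    - {"dx": -0.0007,"dy": 0,"dz": 0,"rx": 0,"ry": 0,"rz": 0,"gripper": 0}
    - {"dx": -0.0007,"dy": 0,"dz": 0,"rx": 0,"ry": 0,"rz": 0,"gripper": 0}

```text
t: 14.95
eef_pos: [492.6, 139.7, 82.7]
tcp_rot: [-1.571, -0.0, 1.594]
ft_force: [5.5, 0.0, -1.8]
opening: 0.21
```

Call:
jog_arm:
  series:
    - {"dx": -0.0006,"dy": 0,"dz": 0,"rx": 0,"ry": 0,"rz": 0,"gripper": 0}
    - {"dx": -0.0006,"dy": 0,"dz": 0,"rx": 0,"ry": 0,"rz": 0,"gripper": 0}

```text
t: 15.15
eef_pos: [491.4, 139.7, 82.7]
tcp_rot: [-1.571, -0.0, 1.594]
ft_force: [4.7, -0.8, -2.9]
opening: 0.207
```

Call:
jog_arm:
  series:
    - {"dx": -0.0006,"dy": 0,"dz": 0,"rx": 0,"ry": 0,"rz": 0,"gripper": 0}
    - {"dx": -0.0006,"dy": 0,"dz": 0,"rx": 0,"ry": 0,"rz": 0,"gripper": 0}

```text
t: 15.35
eef_pos: [490.2, 139.7, 82.6]
tcp_rot: [-1.571, -0.0, 1.594]
ft_force: [4.3, -0.6, -1.8]
opening: 0.211
```

Call:
jog_arm:
  series:
    - {"dx": -0.0006,"dy": 0,"dz": 0,"rx": 0,"ry": 0,"rz": 0,"gripper": 0}
    - {"dx": -0.0006,"dy": 0,"dz": 0,"rx": 0,"ry": 0,"rz": 0,"gripper": 0}

```text
t: 15.55
eef_pos: [489.0, 139.7, 82.7]
tcp_rot: [-1.571, -0.0, 1.594]
ft_force: [4.6, 0.1, -2.5]
opening: 0.209
```

Call:
jog_arm:
  series:
    - {"dx": -0.0006,"dy": 0,"dz": 0,"rx": 0,"ry": 0,"rz": 0,"gripper": 0}
    - {"dx": -0.0006,"dy": 0,"dz": 0,"rx": 0,"ry": 0,"rz": 0,"gripper": 0}

```text
t: 15.75
eef_pos: [487.8, 139.7, 82.7]
tcp_rot: [-1.571, -0.0, 1.594]
ft_force: [5.9, -0.5, -1.9]
opening: 0.211
```

Call:
jog_arm:
  series:
    - {"dx": -0.0005,"dy": 0,"dz": 0,"rx": 0,"ry": 0,"rz": 0,"gripper": 0}
    - {"dx": -0.0005,"dy": 0,"dz": 0,"rx": 0,"ry": 0,"rz": 0,"gripper": 0}

```text
t: 15.95
eef_pos: [486.8, 139.7, 82.7]
tcp_rot: [-1.571, -0.0, 1.594]
ft_force: [4.7, -0.2, -1.8]
opening: 0.206
```

Call:
jog_arm:
  series:
    - {"dx": -0.0005,"dy": 0,"dz": 0,"rx": 0,"ry": 0,"rz": 0,"gripper": 0}
    - {"dx": -0.0005,"dy": 0,"dz": 0,"rx": 0,"ry": 0,"rz": 0,"gripper": 0}

```text
t: 16.15
eef_pos: [485.9, 139.6, 82.7]
tcp_rot: [-1.571, -0.0, 1.594]
ft_force: [6.4, 0.5, -2.3]
opening: 0.212
```

Call:
jog_arm:
  series:
    - {"dx": -0.0004,"dy": 0,"dz": 0,"rx": 0,"ry": 0,"rz": 0,"gripper": 0}
    - {"dx": 0,"dy": 0,"dz": 0,"rx": 0,"ry": 0,"rz": 0,"gripper": 0}

```text
t: 16.35
eef_pos: [485.7, 139.7, 82.7]
tcp_rot: [-1.572, -0.0, 1.594]
ft_force: [5.9, -0.0, -3.8]
opening: 0.21
```

Call:
jog_arm:
  series:
    - {"dx": -0.0005,"dy": 0,"dz": 0,"rx": 0,"ry": 0,"rz": 0,"gripper": 0}
    - {"dx": 0,"dy": 0,"dz": 0,"rx": 0,"ry": 0,"rz": 0,"gripper": 0}

```text
t: 16.55
eef_pos: [485.7, 139.7, 82.7]
tcp_rot: [-1.572, -0.0, 1.594]
ft_force: [9.1, 0.1, -4.4]
opening: 0.208
```

The TCP has stalled at 485.7 and the force is climbing, so the bin is on the rail. One small press more, then a hold.

Call:
jog_arm:
  series:
    - {"dx": -0.0004,"dy": 0,"dz": 0,"rx": 0,"ry": 0,"rz": 0,"gripper": 0}
    - {"dx": 0,"dy": 0,"dz": 0,"rx": 0,"ry": 0,"rz": 0,"gripper": 0}
    - {"dx": 0,"dy": 0,"dz": 0,"rx": 0,"ry": 0,"rz": 0,"gripper": 0}

```text
t: 16.85
eef_pos: [485.7, 139.7, 82.8]
tcp_rot: [-1.573, -0.0, 1.594]
ft_force: [10.5, -0.5, -4.6]
opening: 0.207
```

Run:
```python
from h import *
for n,c in [('scene',(90,250,230,420)),('top',(110,270,230,390))]:
  w=env.read_camera(n)
  cv2.imwrite(f"pics/{n}8c.png",cv2.cvtColor(cv2.resize(w[c[0]:c[1],c[2]:c[3]],None,fx=3.7,fy=3.7,interpolation=cv2.INTER_CUBIC),cv2.COLOR_RGB2BGR))
s=env.state();print(s['t'],s['eef_pos'],s['ft_force'],s['moment'])
```

```text
16.95 [485.65696442 139.70893225  82.76354899] [10.72489962  0.15978062 -4.94659674] [ 0.04088369 -1.37955425 -0.08871949]
```

View pics/scene8c.png

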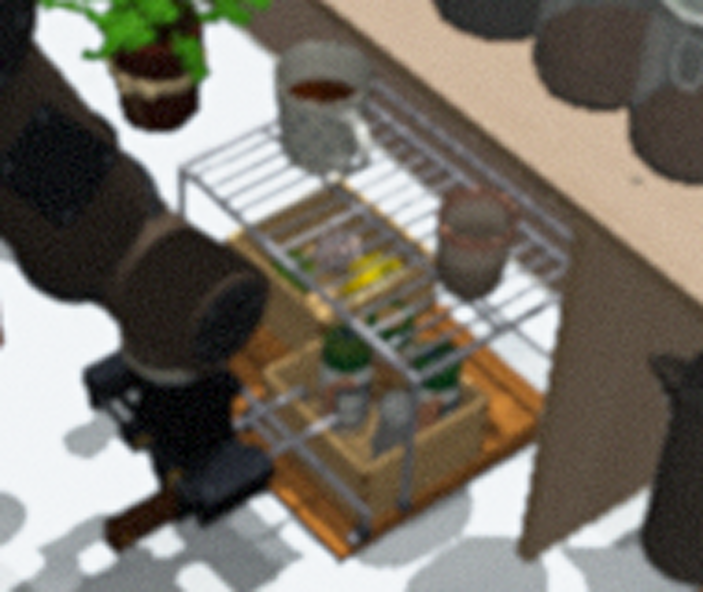

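View pics/top8c.png

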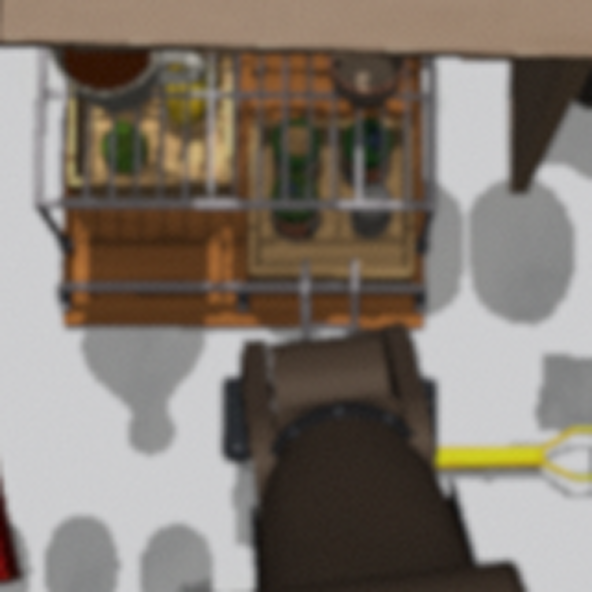

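Run:
```python
from h import *
f=lambda u,v:(u/3.7+230-.36,v/3.7+110-.36)
print(plane('top',f(330,277),90),plane('top',f(150,288),46),plane('top',f(400,288),46))
```

```text
[625.26910329 143.98811328  90.        ] [619.49463896 310.87717366  46.        ] [625.39192234  78.54455664  46.        ]
```

Call:
jog_arm:
  series:
    - {"dx": 0.001,"dy": 0,"dz": 0,"rx": 0,"ry": 0,"rz": 0,"gripper": 0}
    - {"dx": 0.001,"dy": 0,"dz": 0,"rx": 0,"ry": 0,"rz": 0,"gripper": 0}
    - {"dx": 0.003,"dy": 0,"dz": 0,"rx": 0,"ry": 0,"rz": 0,"gripper": 0}
    - {"dx": 0.005,"dy": 0,"dz": 0,"rx": 0,"ry": 0,"rz": 0,"gripper": 0}
    - {"dx": 0,"dy": 0,"dz": 0,"rx": 0,"ry": 0,"rz": 0,"gripper": 0}
    - {"dx": 0,"dy": 0,"dz": 0,"rx": 0,"ry": 0,"rz": 0,"gripper": 0}

```text
t: 17.55
eef_pos: [494.4, 139.6, 82.5]
tcp_rot: [-1.57, -0.0, 1.594]
ft_force: [-0.5, -0.6, -1.7]
opening: 0.209
```

Hook unloaded. Lifting out.

Call:
jog_arm:
  series:
    - {"dx": 0,"dy": 0,"dz": 0.004,"rx": 0,"ry": 0,"rz": 0,"gripper": 0}
    - {"dx": 0,"dy": 0,"dz": 0.006,"rx": 0,"ry": 0,"rz": 0,"gripper": 0}
    - {"dx": 0,"dy": 0,"dz": 0.01,"rx": 0,"ry": 0,"rz": 0,"gripper": 0}
    - {"dx": 0,"dy": 0,"dz": 0.01,"rx": 0,"ry": 0,"rz": 0,"gripper": 0}
    - {"dx": 0,"dy": 0,"dz": 0.01,"rx": 0,"ry": 0,"rz": 0,"gripper": 0}
    - {"dx": 0,"dy": 0,"dz": 0.01,"rx": 0,"ry": 0,"rz": 0,"gripper": 0}
    - {"dx": 0,"dy": 0,"dz": 0,"rx": 0,"ry": 0,"rz": 0,"gripper": 0}
    - {"dx": 0,"dy": 0,"dz": 0,"rx": 0,"ry": 0,"rz": 0,"gripper": 0}

```text
t: 18.35
eef_pos: [494.6, 139.7, 132.9]
tcp_rot: [-1.571, -0.0, 1.594]
ft_force: [0.1, -0.2, -1.2]
opening: 0.21
```

Run:
```python
from h import *
for n,c in [('scene',(90,250,230,420)),('top',(110,270,230,390))]:
  w=env.read_camera(n)
  cv2.imwrite(f"pics/{n}9c.png",cv2.cvtColor(cv2.resize(w[c[0]:c[1],c[2]:c[3]],None,fx=3.7,fy=3.7,interpolation=cv2.INTER_CUBIC),cv2.COLOR_RGB2BGR))
s=env.state();print(s['t'],s['eef_pos'],s['ft_force'],s['moment'])
```

```text
18.45 [494.3480063  139.62122679 132.34686868] [ 0.22001229 -0.05485684 -1.12989665] [0.09633981 0.00605213 0.0266235 ]
```

View pics/scene9c.png

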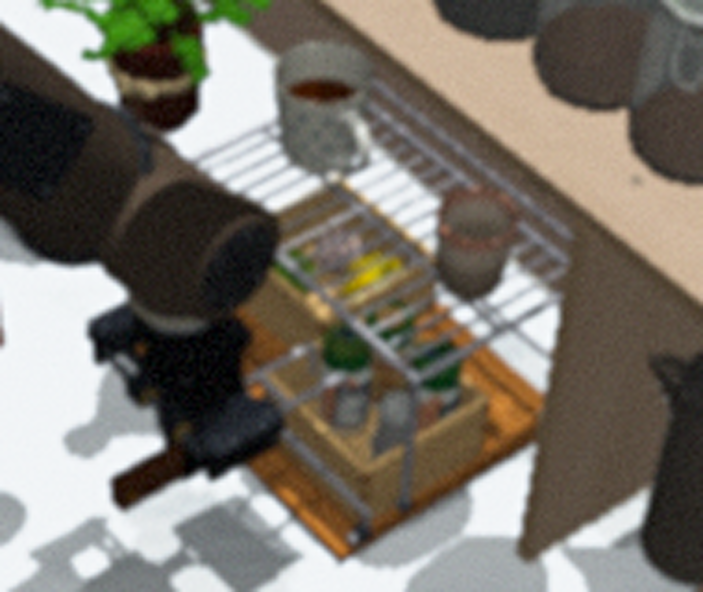

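View pics/top9c.png

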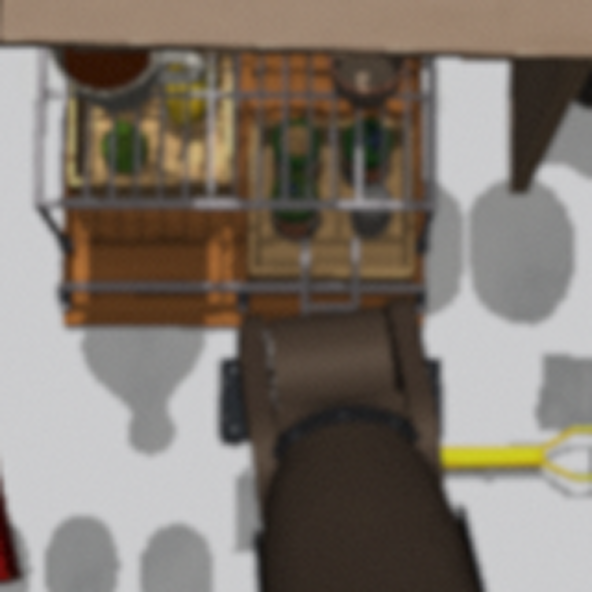

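Call:
jog_arm:
  series:
    - {"dx": -0.015,"dy": 0,"dz": 0.003,"rx": 0,"ry": 0,"rz": 0,"gripper": 0}
    - {"dx": -0.015,"dy": 0,"dz": 0.003,"rx": 0,"ry": 0,"rz": 0,"gripper": 0}
    - {"dx": 0,"dy": -0.02,"dz": 0,"rx": 0,"ry": 0,"rz": 0,"gripper": 0}
    - {"dx": 0,"dy": -0.035,"dz": 0,"rx": 0,"ry": 0,"rz": -1,"gripper": 0}
    - {"dx": 0,"dy": -0.035,"dz": 0,"rx": 0,"ry": 0,"rz": -1,"gripper": 0}
    - {"dx": 0,"dy": -0.035,"dz": 0,"rx": 0,"ry": 0,"rz": -1,"gripper": 0}
    - {"dx": 0,"dy": -0.035,"dz": 0,"rx": 0,"ry": 0,"rz": -1,"gripper": 0}
    - {"dx": 0,"dy": -0.035,"dz": 0,"rx": 0,"ry": 0,"rz": -1,"gripper": 0}
    - {"dx": 0,"dy": -0.035,"dz": 0,"rx": 0,"ry": 0,"rz": -1,"gripper": 0}
    - {"dx": 0,"dy": -0.035,"dz": 0,"rx": 0,"ry": 0,"rz": -1.3,"gripper": 0}
    - {"dx": 0,"dy": -0.035,"dz": 0,"rx": 0,"ry": 0,"rz": 0,"gripper": 0}
    - {"dx": 0.005,"dy": -0.035,"dz": 0,"rx": 0,"ry": 0,"rz": 0,"gripper": 0}

```text
t: 19.65
eef_pos: [468.9, -196.7, 138.2]
tcp_rot: [-1.57, -0.001, 1.467]
ft_force: [0.7, 0.7, -1.3]
opening: 0.211
```

Call:
jog_arm:
  series:
    - {"dx": 0.005,"dy": -0.035,"dz": 0,"rx": 0,"ry": 0,"rz": 0,"gripper": 0}
    - {"dx": 0.005,"dy": -0.018,"dz": 0,"rx": 0,"ry": 0,"rz": 0,"gripper": 0}
    - {"dx": 0,"dy": 0,"dz": -0.03,"rx": 0,"ry": 0,"rz": 0,"gripper": 0}
    - {"dx": 0,"dy": 0,"dz": -0.03,"rx": 0,"ry": 0,"rz": 0,"gripper": 0}
    - {"dx": 0,"dy": 0,"dz": -0.03,"rx": 0,"ry": 0,"rz": 0,"gripper": 0}
    - {"dx": 0,"dy": 0,"dz": 0,"rx": 0,"ry": 0,"rz": 0,"gripper": 0}
    - {"dx": 0,"dy": 0,"dz": 0,"rx": 0,"ry": 0,"rz": 0,"gripper": 0}

```text
t: 20.35
eef_pos: [479.5, -248.3, 48.6]
tcp_rot: [-1.57, -0.001, 1.467]
ft_force: [-0.3, 0.6, -0.9]
opening: 0.208
```

Run:
```python
from h import *
for n in ['scene']:
  w=env.read_camera(n)
  cv2.imwrite(f"pics/{n}10.png",cv2.cvtColor(w,cv2.COLOR_RGB2BGR))
s=env.state();print(s['t'],s['eef_pos'],s['ft_force'],s['tcp_rot'])
```

```text
20.4 [ 479.93135413 -248.53456485   49.4650744 ] [-0.03137557  0.16941963 -0.71302857] [-1.57128442e+00  1.61340825e-04  1.46712436e+00]
```

View pics/scene10.png

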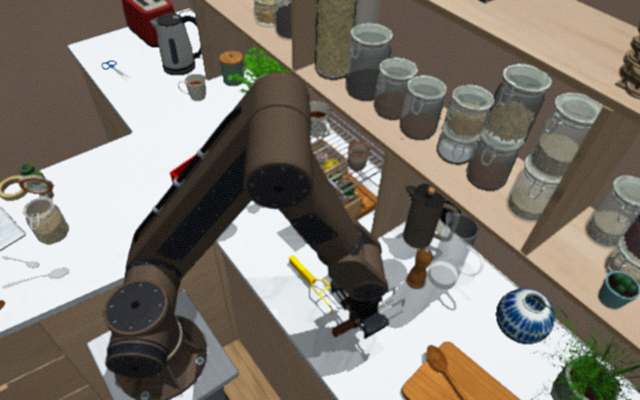

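Call:
jog_arm:
  series:
    - {"dx": 0,"dy": 0,"dz": -0.015,"rx": 0,"ry": 0,"rz": 0,"gripper": 0}
    - {"dx": 0,"dy": 0,"dz": -0.012,"rx": 0,"ry": 0,"rz": 0,"gripper": 0}
    - {"dx": 0,"dy": 0,"dz": -0.003,"rx": 0,"ry": 0,"rz": 0,"gripper": 0}
    - {"dx": 0,"dy": 0,"dz": -0.002,"rx": 0,"ry": 0,"rz": 0,"gripper": 0}
    - {"dx": 0,"dy": 0,"dz": 0,"rx": 0,"ry": 0,"rz": 0,"gripper": 0}
    - {"dx": 0,"dy": 0,"dz": 0,"rx": 0,"ry": 0,"rz": 0,"gripper": 0}

```text
t: 21.0
eef_pos: [479.7, -248.5, 17.1]
tcp_rot: [-1.571, 0.0, 1.467]
ft_force: [-0.5, 0.8, -0.8]
opening: 0.208
```

Call:
jog_arm:
  series:
    - {"dx": 0,"dy": 0,"dz": -0.001,"rx": 0,"ry": 0,"rz": 0,"gripper": 0}
    - {"dx": 0,"dy": 0,"dz": -0.001,"rx": 0,"ry": 0,"rz": 0,"gripper": 0}
    - {"dx": 0,"dy": 0,"dz": 0,"rx": 0,"ry": 0,"rz": 0,"gripper": 0}

```text
t: 21.3
eef_pos: [479.7, -248.4, 15.0]
tcp_rot: [-1.571, 0.0, 1.467]
ft_force: [-0.3, 0.9, 3.4]
opening: 0.208
```

Resting on the table. Releasing to a half opening, then lifting away.

Call:
jog_arm:
  series:
    - {"dx": 0,"dy": 0,"dz": 0,"rx": 0,"ry": 0,"rz": 0,"gripper": 0.5}
    - {"dx": 0,"dy": 0,"dz": 0,"rx": 0,"ry": 0,"rz": 0,"gripper": 0.5}
    - {"dx": 0,"dy": 0,"dz": 0,"rx": 0,"ry": 0,"rz": 0,"gripper": 0.5}
    - {"dx": 0,"dy": 0,"dz": 0,"rx": 0,"ry": 0,"rz": 0,"gripper": 0.5}
    - {"dx": 0,"dy": 0,"dz": 0.02,"rx": 0,"ry": 0,"rz": 0,"gripper": 0.5}
    - {"dx": 0,"dy": 0,"dz": 0.04,"rx": 0,"ry": 0,"rz": 0,"gripper": 0.5}
    - {"dx": 0,"dy": 0,"dz": 0.05,"rx": 0,"ry": 0,"rz": 0,"gripper": 0.5}
    - {"dx": 0,"dy": 0,"dz": 0.05,"rx": 0,"ry": 0,"rz": 0,"gripper": 0.5}
    - {"dx": -0.02,"dy": 0,"dz": 0.02,"rx": 0,"ry": 0,"rz": 0,"gripper": 0.5}
    - {"dx": -0.02,"dy": 0,"dz": 0,"rx": 0,"ry": 0,"rz": 0,"gripper": 0.5}
    - {"dx": 0,"dy": 0,"dz": 0,"rx": 0,"ry": 0,"rz": 0,"gripper": 0.5}

```text
t: 22.4
eef_pos: [438.1, -248.1, 195.4]
tcp_rot: [-1.571, 0.0, 1.466]
ft_force: [0.5, -0.3, -0.4]
opening: 0.502
```

Run:
```python
from h import *
w=env.read_camera('wrist');cv2.imwrite("pics/wrist11.png",cv2.cvtColor(w,cv2.COLOR_RGB2BGR))
for n,c in [('scene',(90,250,250,450)),('top',(110,270,230,470))]:
  w=env.read_camera(n)
  f=3.3
  cv2.imwrite(f"pics/{n}11c.png",cv2.cvtColor(cv2.resize(w[c[0]:c[1],c[2]:c[3]],None,fx=f,fy=f,interpolation=cv2.INTER_CUBIC),cv2.COLOR_RGB2BGR))
s=env.state();print(s['t'],s['eef_pos'],s['ft_force'],s['opening'])
```

```text
22.55 [ 440.02520201 -248.49831423  194.45007163] [ 0.04636978 -0.52264232  0.184651  ] 0.4982600563339733
```

View pics/wrist11.png

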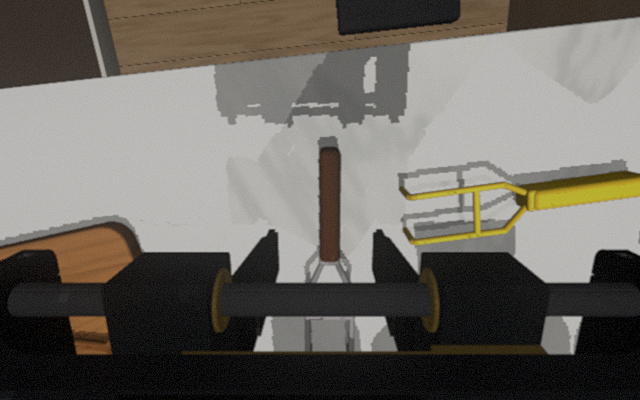

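View pics/scene11c.png

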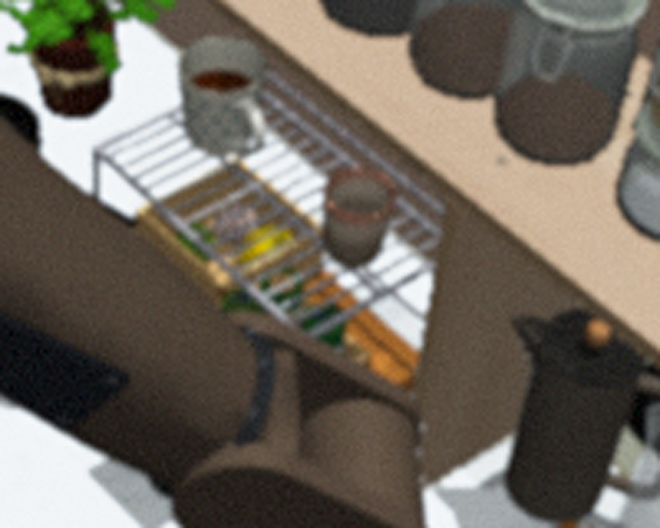

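View pics/top11c.png

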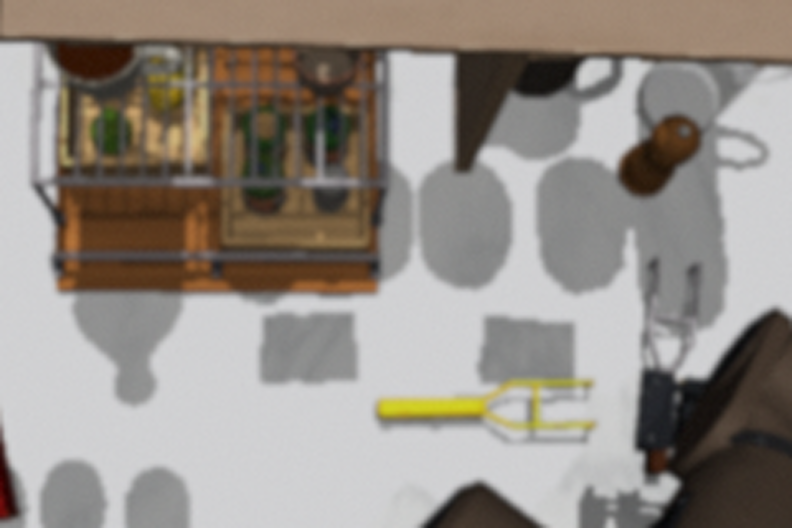

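The final pictures match what is needed. The hook lies flat at its old place, the bin sits at the rail with its jars upright, and nothing else has shifted.

```bash
python3 -c "
from cell import env
print(env.job_done())"
```

```text
the job is handed in; nothing more can be done
None
```

The spice bin, in the right-hand bay, is now up against the front rail. The pull hook is back on the bare worktop, tines down, at the place it came from. I handed the job in at about 22.6 s; it returns no verdict.

- **Draw:** I gripped the dark-handled hook at mid-handle and set its tines inside the bin's front wall. I drew the bin about 80 mm straight forward at a steady pull of about 5 N.
- **Rail:** The arm stopped moving at TCP x = 485.7 mm and the pull rose to 10.7 N. I held that for about 0.4 s, then backed off and lifted the hook out. I estimate about 5 N of that was on the rail. The limit is 20 N, but the rail force itself is not measured.
- **Last checks:**
    - The top camera shows the bin's front edge in the same image row after unhooking as during the press.
    - It put that edge at 625 mm, where a bin touching the rail should be at about 628 mm. That is within the camera's accuracy, but it is not a fine check of the 2.5 mm tolerance.
    - The jars look upright.
    - The other bin, mug, cup, pepper mill and yellow look-alike show no visible shift.
- **What failed:** My first two move calls were refused because rows need every field filled in. Nothing moved.

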